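Right the toppled spice jars and refit the rack's front board

ROBOT

A 6-joint arm with a two-finger parallel gripper is mounted at the origin on a cart in front of the work surface, level with it; the furniture and walls round the work are solid. World frame = base frame: x ahead of the robot, y to its left, z up, the work surface at z = 0. Lengths are in m, angles in rad, forces in N, time in s.
With the tool pointing down it reaches from about 0.25 to 0.775 m from the base axis. Payload 4 kg.
Tool frame: the origin (TCP) lies midway between the tips of the shut fingers; the grasp point (between the pads) lies 19 mm behind it; y points along the fingers, z is the direction in which the jaws open and shut, and the axes are right-handed (so a half turn about y gives the same grasp; the last joint's range is limited). The gripper opens to 85 mm and grips with 20 to 120 N. Pads are 22 mm wide; open, the fingers measure 114 mm over their backs; the gripper's body (76 mm by 85 mm) begins 54 mm behind the grasp point. The pads swing forward as they close: fully open they stand 13 mm farther back than shut.
Start: joints at [-1.347, 0.087, 1.371, -0, 1.684, -0.103], TCP at [0.177, -0.521, 0.231] pointing down, gripper open.
Joint ranges: [-3.1, 3.1], [-0.76, 2.03], [0.27, 2.55], [-1.08, 4.22], [0.17, 2.65], [-2.57, 2.57]. Speed limits (rad/s): [2.79, 2.79, 3.14, 3.14, 3.14, 3.14].

INTERFACE

Orientations are given as [roll, pitch, yaw] about the fixed x, y, z axes, in that order (R = Rz(yaw) Ry(pitch) Rx(roll)).
In Python, from workcell import robot gives the robot as it stands.
- The arm moves only by the shell command python3 -m inch 'ROWS' [FORCE]. ROWS is JSON, one flat list of numbers, 7 for each row, row after row: the shift along the tool's x, y, z in mm, then the turn, a rotation vector about the tool's x, y, z in rad, then the closure, from 0 (fully open) to 1 (shut). In form: [x, y, z, ax, ay, az, gripper, x, y, z, ax, ay, az, gripper, ...]. A call has 1 to 5 rows; each row is the pose to reach, as a shift and turn from the pose commanded when the call began, along the tool's axes at that moment; what a row does not reach only later rows make up. A row lasts 1/10 s, in which the tool goes at most 50 mm and 8.59 degrees, less where a joint would pass 70% of its speed; a pose out of reach is approached as far as the arm can. A call with a gripper value outside its range is refused whole. The fingers move at their own pace and stop on an object; FORCE is the grip in N (left out, the last holds). Time passes only in rows, so rows that repeat a pose let the fingers close. It gives the time, the measured TCP pose, the force and the opening at its end, in the units of the state.
- robot.observe(): the state, without advancing time (a new reading comes with each control period).
- robot.grab_frame(name): name is "scene" or "top" or "wrist"; returns a dict with "pixels" (420x560x3 uint8, red, green, blue), "range_z" (420x560 float32, m along the optical axis (not along the pixel's ray), 0 where there is no reading), "mtx" (3x3 intrinsics, pixels), "world_from_camera" (4x4, takes a point from camera to world coordinates). Camera axes: x right, y down, z forward; pixel columns grow to the right and rows downward; lengths in m; the calibration is good to about 2 mm. A picture is of the moment at which its call begins.
- robot.sign_off(): hands the job in, once; it reports no verdict.
Trained networks look in a picture, given as the dict that the camera call returned (one of the last four; its "shot" number tells which), for a name from the list of things; names that differ only in an ending like _2 or _b are one class to them, and where a whole thing is asked for, a point or a joint stands for the part that bears it (a point fixed in the world has none). Each returns a list of dicts, best first, with "p" (0 to 1); they miss things now and then, are a little off and sometimes report something else, mostly with a low value. They report only what shows in the picture. A call takes as long as a camera call. They do not tell look-alikes from the thing itself.
- robot.spot_in(name, picture): "position" ([row, column] in pixels, amid what is visible of it).
The state is a dict: "clock": time; "q": joint angles; "joint_velocities": joint speeds; "joint_efforts": joint torques, N m; "tool_pos": TCP position; "eef_rot": TCP orientation; "force": force on the tool from outside, world axes, zero at the start; "moment": the same for the moment, N m; "opening": opening from 0.0 (shut) to 1.0 (fully open).
Only numpy, scipy, OpenCV 4.12 (cv2) and the standard library are available. Lean on these libraries where they do the work, as an engineer would, in place of code of your own. Each camera call takes 0.05 s, during which the arm holds its last target.

TASK

The front board has been lifted off the wooden spice rack and two spice jars have toppled forwards out of the row. Stand both jars upright again on the rack floor, in the row among the three things still standing there, leaving those three upright where they are. Then slide the front board down into the channels at the two ends of the rack until it sits fully home on the rack floor, in front of the row, and leave the other things on the worktop where they are.

Things in the scene. Friction and masses are not known exactly. Their poses are not given: they have to be found in the camera images.
- rack: Fixed light-wood spice rack 400 (y) x 108 mm (x, -54 to +54); origin on worktop under its centre, open front (its -x) looks to the robot's right. Floor top at 8 mm. Back wall inner face x=+46, top 48. End cheeks: inner faces y=+-190, top 58. Row at x +10..18, places y=-154,-78,0,78,154 (+-6); gaps of the toppled jars: y=+-78. A jar centred at x -8..+22 clears the front board
- slot (a point): Point on the rack floor (8 mm up) midway between the channels, at rack x=-37.5 mm, y=0; axes as the rack's: the front board's origin belongs here. Each channel is a 17 mm groove between two darker upright cleats inside an end cheek (at y 179 to 191 mm either side; straight to 45 mm above the worktop, then flared to 57 mm)
- front_board: Loose darker-wood board standing on its long edge left or right of the rack: 12 mm thick (x), 374 long (y), 48 high, with a raised grip in the middle, 66 long, 12 thick, top 83 mm above the underside; origin at the centre of the underside, z up. Either face may look forwards. 0.16 kg
- jar_a: Toppled spice jar with an orange and green label and dark lid: a cylinder 44 mm in diameter, 105 mm tall (lid from 85 mm); origin at the centre of its base, z along its axis from base to lid. Starts lying on the rack floor with its base in the row and its lid sticking out over the rack's front edge. About 0.11 kg
- jar_b: Toppled spice jar with a green label and dark lid: a cylinder 45 mm in diameter, 105 mm tall (lid from 84 mm); origin at the centre of its base, z along its axis from base to lid. Starts lying like jar_a, in the other gap. About 0.11 kg
- dropper_bottle: Amber dropper bottle standing in the row, 33 mm in diameter, 102 mm tall, origin at the centre of its base; leave standing
- steel_cup: Small steel cup standing in the row, 58 mm in diameter, 62 mm tall, origin at the centre of its base; leave standing
- third_jar: Third spice jar, green label, standing in the row, 45 mm in diameter, 105 mm tall, origin at the centre of its base; leave standing
- milk_jug: Orange jug, 67 x 103 mm and 85 mm tall, on the worktop at the side of the rack where the front board is not; origin at the middle of its underside; leave alone
- lemon: Lemon beyond the far end of the rack, 78 x 55 x 56 mm, origin under it on the worktop; leave alone
- brass_bowl: Brass bowl beyond the far end of the rack to the left, 125 mm across and 52 mm tall, origin at the middle of its underside; leave alone
Not all that is in view belongs to the job. Leave any blue look-alike of the jar_a alone.

How it is judged:
By the outcome, as a careful person would: the job done as asked, in the order asked, and still so for the second after the job is handed in, with the robot touching nothing.
It also fails if it takes over 72 s, if anything falls off the work surface, if the arm or the gripper's body presses on something with over 40 N, if the wrist force passes 120 N, or if a joint passes its speed limit or range.

## Working session

There is one attempt and no reset: what is moved stays moved. The work goes in short steps, Python scripts to look and compute and a shell command to move; the robot and the scene stay as the last step left them, time stands still between calls to the robot, and variables do not carry over. Pictures are saved under pics/ and viewed, and the job is handed in when it is done.

```bash
ls; mkdir -p pics; cat > h.py <<'E'
import numpy as np, cv2, pickle
from workcell import robot
def grab(n,save=None):
    f=robot.grab_frame(n)
    if save: cv2.imwrite('pics/'+save+'.png',f['pixels'][:,:,::-1])
    pickle.dump({k:f[k] for k in f},open('last_%s.pkl'%n,'wb'))
    return f
def cloud(f):
    z=f['range_z'];h,w=z.shape;K=f['mtx'];u,v=np.meshgrid(np.arange(w),np.arange(h))
    P=np.stack([(u-K[0,2])/K[0,0]*z,(v-K[1,2])/K[1,1]*z,z],-1)
    T=f['world_from_camera'];W=P@T[:3,:3].T+T[:3,3]
    W[z<=0]=np.nan
    return W
E
python3 - <<'E'
from h import *
for n in ['scene','top','wrist']:
    f=grab(n,n+'0'); print(n,f['world_from_camera'].round(3).tolist(),f['mtx'].round(1).tolist())
    for k in ['rack','front_board','jar_a','dropper_bottle','steel_cup','milk_jug','lemon','brass_bowl']:
        W=cloud(f)
        for d in robot.spot_in(k,f)[:5]:
            r,c=[int(round(v)) for v in d['position']]
            print(k,round(d['p'],2),r,c,W[min(r,419),min(c,559)].round(3))
print(robot.observe())
E
```

```text
pics
scene [[0.632, -0.527, 0.568, -0.195], [-0.775, -0.432, 0.462, -0.652], [0.002, -0.732, -0.682, 0.999], [0.0, 0.0, 0.0, 1.0]] [[530.9, 0.0, 288.4], [0.0, 530.9, 192.2], [0.0, 0.0, 1.0]]
rack 0.83 263 238 [ 0.338 -0.069  0.049]
front_board 0.34 184 387 [ 0.781 -0.195  0.056]
lemon 0.4 185 386 [ 0.772 -0.197  0.06 ]
brass_bowl 0.91 131 270 [0.808 0.238 0.012]
top [[-0.013, -0.995, 0.104, 0.48], [-1.0, 0.014, 0.007, 0.001], [-0.008, -0.104, -0.995, 1.023], [0.0, 0.0, 0.0, 1.0]] [[402.8, 0.0, 280.4], [0.0, 402.8, 209.2], [0.0, 0.0, 1.0]]
rack 0.86 232 297 [ 0.528 -0.034  0.006]
rack 0.25 291 304 [ 0.381 -0.049  0.009]
front_board 0.55 257 154 [0.47  0.316 0.038]
jar_a 0.66 203 301 [ 0.596 -0.043  0.054]
jar_a 0.62 192 393 [ 0.621 -0.27   0.042]
jar_a 0.59 258 316 [ 0.463 -0.077  0.053]
dropper_bottle 0.66 233 290 [ 0.522 -0.015  0.084]
milk_jug 0.93 248 401 [ 0.484 -0.294  0.007]
lemon 0.77 133 359 [ 0.769 -0.19   0.047]
brass_bowl 0.94 129 202 [0.799 0.209 0.003]
wrist [[0.321, -0.913, -0.25, 0.24], [-0.947, -0.31, -0.084, -0.499], [-0.0, 0.264, -0.964, 0.373], [0.0, 0.0, 0.0, 1.0]] [[319.8, 0.0, 274.3], [0.0, 319.8, 211.4], [0.0, 0.0, 1.0]]
{'clock': 1.35, 'q': array([-1.34709691e+00,  8.72101783e-02,  1.37070041e+00, -1.37555491e-06,
        1.68359499e+00, -1.03075935e-01]), 'joint_velocities': array([-7.11986085e-04,  2.73333664e-04,  1.83142168e-04,  3.69383079e-05,
        3.50802271e-04, -9.56633576e-04]), 'joint_efforts': array([-1.45362651e-04, -3.51724541e+01, -3.13453639e+01, -1.64387170e-04,
        4.64472196e-04,  1.11311813e-06]), 'tool_pos': array([ 0.1765567, -0.5209106,  0.2313351]), 'eef_rot': array([-1.57070985e+00, -1.03194081e-05, -2.81481746e+00]), 'force': array([ 0.44867113, -0.95806418, -0.60886718]), 'moment': array([-0.06589334, -0.01636297,  0.00086478]), 'opening': 1.0048197876188845}
```

View pics/scene0.png

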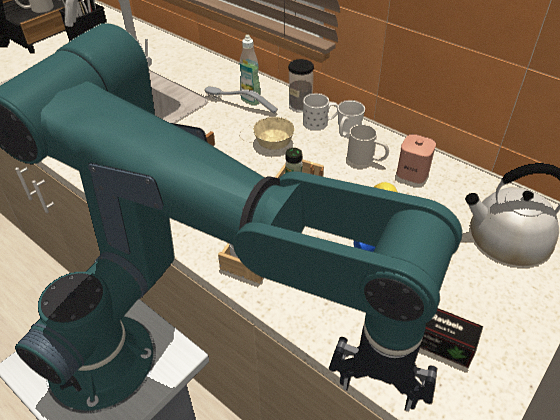

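View pics/top0.png

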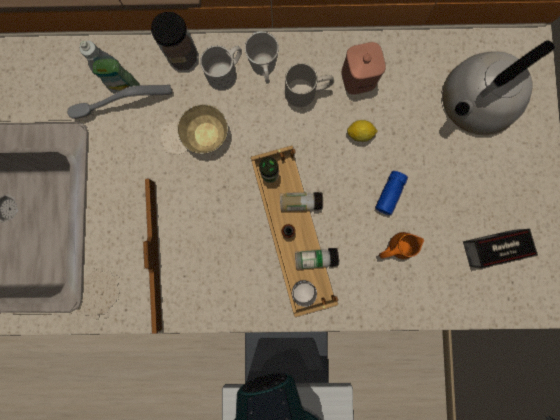

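```bash
python3 - <<'E'
from h import *
f=pickle.load(open('last_top.pkl','rb'));W=cloud(f)
im=f['pixels'][:,:,::-1]
c=im[135:330,135:355]; c=cv2.resize(c,None,fx=3,fy=3,interpolation=cv2.INTER_CUBIC)
c=cv2.convertScaleAbs(c,alpha=1.5,beta=10)
cv2.imwrite('pics/crop0.png',c[:, :])
# height map
z=W[:,:,2]; hm=np.clip(z/0.12,0,1); hm=cv2.applyColorMap((np.nan_to_num(hm)*255).astype(np.uint8),cv2.COLORMAP_JET)
cv2.imwrite('pics/hm0.png',cv2.resize(hm[135:330,135:355],None,fx=3,fy=3,interpolation=cv2.INTER_NEAREST))
E
```

```text
(no output)
```

View pics/crop0.png

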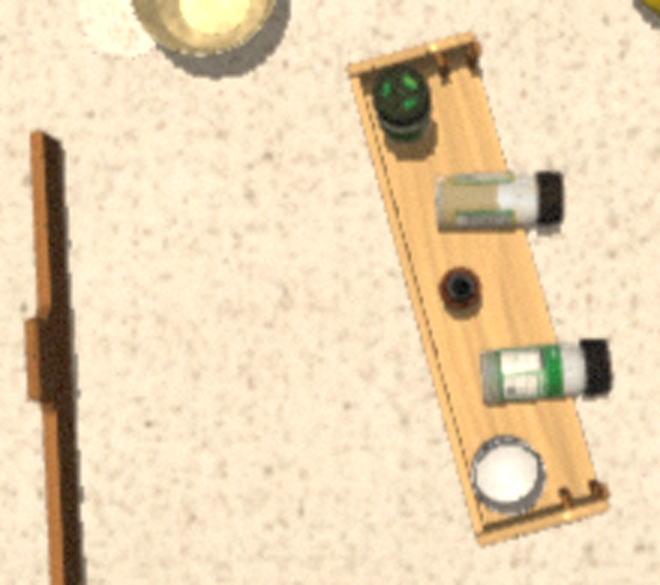

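View pics/hm0.png

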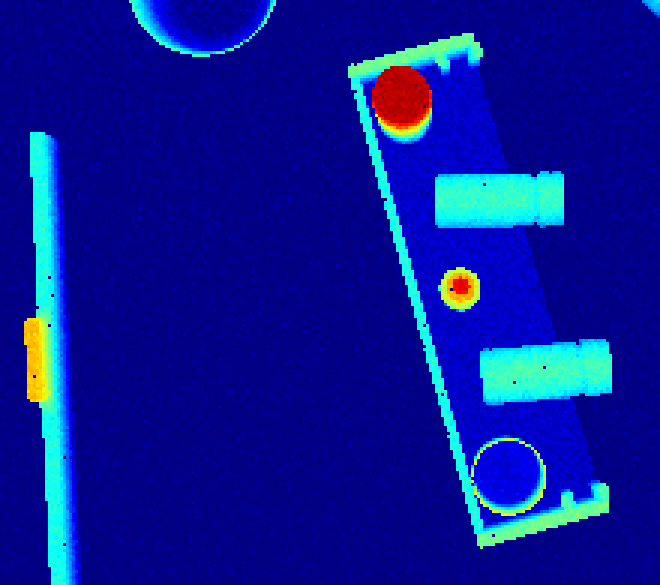

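```bash
cat > meas.py <<'E'
from h import *
def line(P):
    m=P.mean(0);u,s,vt=np.linalg.svd(P-m);d=vt[0];
    r=(P-m)@vt[1]; k=abs(r)<2.0*np.median(abs(r))+1e-4
    m=P[k].mean(0);u,s,vt=np.linalg.svd(P[k]-m); return m,vt[0]
if __name__=='__main__':
    f=pickle.load(open('last_top.pkl','rb'));W=cloud(f)
    sub=np.zeros(W.shape[:2],bool)
    x,y,z=W[...,0],W[...,1],W[...,2]
    print('table z',np.nanmedian(z[200:300,170:240]))
    # rack: cheeks top z 58 & cheeks locations
    roi=sub.copy();roi[140:325,248:345]=True
    ck=roi&(abs(z-.058)<.004)
    vv,uu=np.nonzero(ck)
    far=ck.copy();far[165:]=False
    near=ck.copy();near[:295]=False
    # keep light wood cheek by shape
    for n,m in (('far',far),('near',near)):
        P=W[m][:,:2]; print(n,len(P),line(P),P.min(0),P.max(0))
    # back wall: z~48, left edge
    bw=roi&(abs(z-.048)<.004)
    pts=[]
    for r in range(165,305):
        c=np.nonzero(bw[r])[0]
        if len(c): 
            c=c[c<=c[0]+3]; pts+= [W[r,i,:2] for i in c]
    P=np.array(pts); m,d=line(P); d=d*np.sign(d[0]); print('back',m,d,np.degrees(np.arctan2(d[1],d[0])))
    # board
    roi=sub.copy();roi[170:340,140:165]=True
    b=roi&(abs(z-.048)<.006); P=W[b][:,:2]; m,d=line(P);d=d*np.sign(d[0])
    t=(P-m)@d; print('board',m,d,np.degrees(np.arctan2(d[1],d[0])),t.min(),t.max(),m+d*(t.min()+t.max())/2, (P-m)@np.array([-d[1],d[0]])@np.ones(len(P))/len(P))
    g=roi&(z>.072); P=W[g]; print('grip',P.mean(0),P.min(0),P.max(0))
    # jars lying
    for n,(r0,r1,c0,c1) in {'j1':(188,216,276,330),'j2':(245,273,290,345)}.items():
        roi=sub.copy();roi[r0:r1,c0:c1]=True
        k=roi&(z>.035)&(z<.075); P=W[k]; m,d=line(P[:,:2]); d=d*-np.sign(d[1]); t=(P[:,:2]-m)@d; s=(P[:,:2]-m)@[-d[1],d[0]]
        print(n,m,d,np.degrees(np.arctan2(d[1],d[0])),'base',m+d*t.min(),'lid',m+d*t.max(),t.max()-t.min(),np.percentile(s,[1,99]),'ztop',np.percentile(P[:,2],95))
E
python3 meas.py; python3 - <<'E'
from h import *
f=pickle.load(open('last_top.pkl','rb'));im=f['pixels'][:,:,::-1]
a=cv2.resize(im[183:220,270:335],(390,222),interpolation=cv2.INTER_CUBIC)
b=cv2.resize(im[240:277,285:350],(390,222),interpolation=cv2.INTER_CUBIC)
c=cv2.resize(im[165:221,365:415],(200,222),interpolation=cv2.INTER_CUBIC)
o=cv2.convertScaleAbs(np.vstack([a,b]),alpha=1.6); cv2.imwrite('pics/jars0.png',o)
E
```

```text
table z -2.6253693292455083e-05
far 198 (array([0.71910285, 0.02665703]), array([ 0.23673432, -0.97157442])) [ 0.70312962 -0.03080645] [0.73596171 0.07719158]
near 221 (array([ 0.34501014, -0.07243991]), array([ 0.2615758 , -0.96518294])) [ 0.32653018 -0.12361389] [ 0.37334028 -0.02004667]
back [0.52125723 0.02565654] [0.96690645 0.25513118] 14.781358443678682
board [0.47449756 0.32109965] [0.99777083 0.06673351] 3.8263921857073444 -0.18341443480913702 0.18788818583945577 [0.47672945 0.32124893] 0.00010206905531231412
grip [0.47669525 0.32097495 0.08104859] [0.44525729 0.31404618 0.07201177] [0.50813866 0.32885481 0.08615343]
j1 [ 0.60066206 -0.04356338] [ 0.02041971 -0.9997915 ] -88.82995546202729 base [0.59960226 0.00832666] lid [ 0.60174172 -0.09642582] 0.10477431956129585 [-0.0192789   0.02279989] ztop 0.05328237384730202
j2 [ 0.46208879 -0.07826742] [ 0.07450136 -0.99722091] -85.72742786337928 base [ 0.45822682 -0.02657389] lid [ 0.46601395 -0.13080669] 0.10452328093473173 [-0.02175842  0.02071845] ztop 0.05465871916440218
```

View pics/jars0.png

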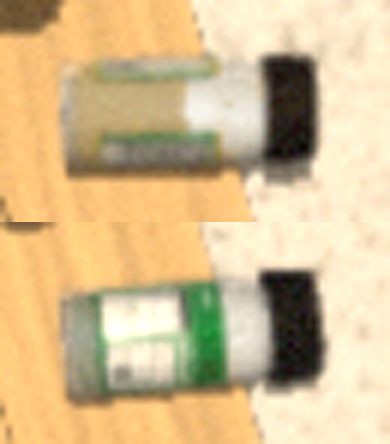

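```bash
cat > plan.py <<'E'
from h import *
from scipy.spatial.transform import Rotation as R
RO=np.array([.5321,-.0232,0]); psi=np.radians(14.8)
ry=np.array([-np.cos(psi),-np.sin(psi),0]); rx=np.array([-np.sin(psi),np.cos(psi),0])
def frm(ydir,zdir):
    y=np.array(ydir,float);y/=np.linalg.norm(y);z=np.array(zdir,float);z-=y*(y@z);z/=np.linalg.norm(z)
    return np.stack([np.cross(y,z),y,z],1)
def cur():
    s=robot.observe(); return s['tool_pos'],R.from_euler('xyz',s['eef_rot']).as_matrix(),s
def go(p,M,show=''):
    p0,R0,s=cur(); d=R0.T@(np.array(p)-p0)*1000; w=R.from_matrix(R0.T@M).as_rotvec()
    print(show,'shift',d.round(1).tolist(),'rot',w.round(3).tolist(),'deg',np.degrees(np.linalg.norm(w)).round(1),'q',s['q'].round(2).tolist(),'t',s['clock'])
jars={1:dict(base=[.5996,.0083],ax=-88.83,r=.022,tgt=-.078),2:dict(base=[.4582,-.0266],ax=-85.73,r=.0225,tgt=.078)}
def jar(n,th=45,s=.065,deep=.018):
    j=jars[n]; a=np.radians(j['ax']); o=np.array([np.cos(a),np.sin(a),0]); b=np.array([*j['base'],.008+j['r']])
    g=b+s*o; t=np.radians(th); up=np.array([0,0,1.])
    z=np.array([-o[1],o[0],0]); z=z*np.sign(z[0])
    y=-o*np.cos(t)-up*np.sin(t); M=frm(y,z); tcp=g+deep*y
    # upright
    o2=-rx; y2=-up*np.cos(t)+o2*np.sin(t); z2=-ry; M2=frm(y2,z2)
    b2=RO+.014*rx+j['tgt']*ry+up*.008
    g2=b2+up*s
    tcp2=g2+deep*y2
    return tcp,M,tcp2,M2,y,y2
E
python3 - <<'E'
from plan import *
tcp,M,tcp2,M2,y,y2=jar(2)
print(tcp,y,tcp2,y2)
go([.45,-.22,.26],M,'way')
go(tcp-.09*y,M,'pre')
E
```

```text
[ 0.462092   -0.07872698  0.01777208] [-0.05264876  0.70514403 -0.70710678] [ 0.45636283 -0.04189489  0.06027208] [ 0.18062743 -0.68364737 -0.70710678]
way shift [-355.6, -28.7, -197.2] rot [-0.516, -1.246, 0.666] deg 86.2 q [-1.35, 0.09, 1.37, -0.0, 1.68, -0.1] t 1.35
pre shift [-396.5, 149.9, -265.5] rot [-0.516, -1.246, 0.666] deg 86.2 q [-1.35, 0.09, 1.37, -0.0, 1.68, -0.1] t 1.35
```

```bash
python3 -m inch '[-356,-29,-197,-0.516,-1.246,0.666,0,-356,-29,-197,-0.516,-1.246,0.666,0,-356,-29,-197,-0.516,-1.246,0.666,0,-356,-29,-197,-0.516,-1.246,0.666,0,-356,-29,-197,-0.516,-1.246,0.666,0]'
python3 - <<'E'
from plan import *
tcp,M,tcp2,M2,y,y2=jar(2)
go([.45,-.22,.26],M,'way')
E
```

```text
clock: 1.85
tool_pos: [0.3454, -0.3353, 0.2498]
eef_rot: [-1.716, 0.39, -2.209]
force: [0.1, -0.8, -0.1]
opening: 0.997
way shift [-147.2, 46.8, 22.4] rot [-0.258, -0.62, 0.333] deg 42.9 q [-1.08, 0.1, 1.37, 0.31, 1.96, -0.4] t 1.85
```

```bash
python3 -m inch '[-147,47,22,-0.258,-0.62,0.333,0,-147,47,22,-0.258,-0.62,0.333,0,-147,47,22,-0.258,-0.62,0.333,0,-147,47,22,-0.258,-0.62,0.333,0,-147,47,22,-0.258,-0.62,0.333,0]'
python3 - <<'E'
from plan import *
tcp,M,tcp2,M2,y,y2=jar(2)
go([.45,-.22,.26],M,'way')
go(tcp-.09*y,M,'pre')
f=grab('wrist','w1')
f=grab('scene','s1')
E
```

```text
clock: 2.35
tool_pos: [0.45, -0.22, 0.259]
eef_rot: [-1.57, 0.786, -1.492]
force: [0.1, 0.3, 0.2]
opening: 1.001
way shift [-0.7, -0.7, -0.0] rot [0.002, 0.003, -0.001] deg 0.2 q [-0.85, 0.33, 1.22, 0.55, 2.19, -0.75] t 2.35
pre shift [71.9, 179.4, 22.7] rot [0.002, 0.003, -0.001] deg 0.2 q [-0.85, 0.33, 1.22, 0.55, 2.19, -0.75] t 2.35
```

View pics/w1.png

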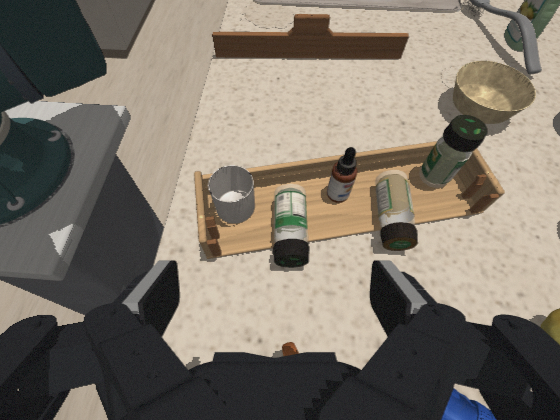

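View pics/s1.png

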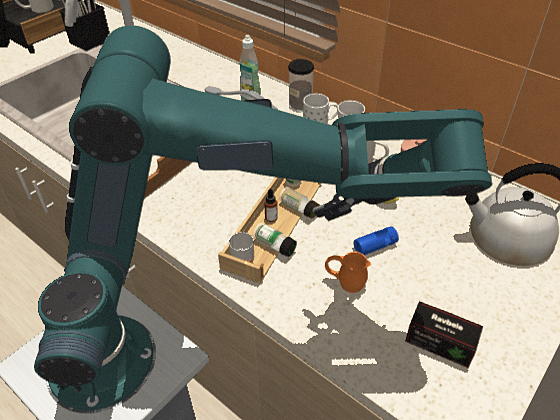

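```bash
python3 -m inch '[72,179,23,0,0,0,0,72,179,23,0,0,0,0,72,179,23,0,0,0,0,72,179,23,0,0,0,0,72,179,23,0,0,0,0]'
python3 - <<'E'
from plan import *
tcp,M,tcp2,M2,y,y2=jar(2)
go(tcp,M,'grasp')
f=grab('wrist','w2')
E
```

```text
clock: 2.95
tool_pos: [0.4631, -0.1409, 0.0768]
eef_rot: [-1.588, 0.791, -1.513]
force: [-0.8, 0.6, -0.4]
opening: 0.998
grasp shift [-1.7, 85.6, 4.1] rot [0.006, -0.012, -0.006] deg 0.8 q [-0.75, 0.39, 1.53, 0.52, 1.83, -0.84] t 2.95
```

View pics/w2.png

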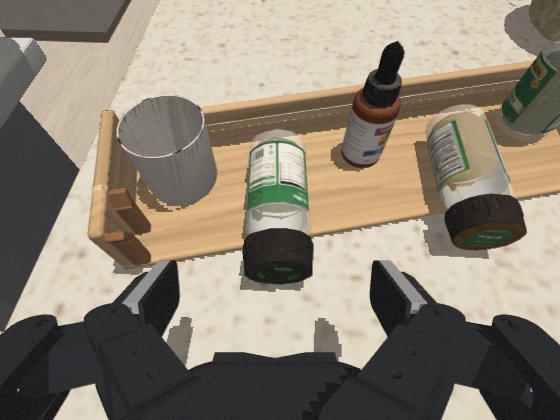

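```bash
python3 -m inch '[0,40,2,0,-0.01,0,0,-1,70,4,0.006,-0.012,-0.006,0,-1.7,85.6,4.1,0.006,-0.012,-0.006,0,-1.7,85.6,4.1,0.006,-0.012,-0.006,0]' 
python3 -m inch '[0,0,0,0,0,0,0.8,0,0,0,0,0,0,0.8,0,0,0,0,0,0,0.8,0,0,0,0,0,0,0.8,0,0,0,0,0,0,0.8]' 50
python3 - <<'E'
from plan import *
tcp,M,tcp2,M2,y,y2=jar(2)
go(tcp,M,'grasp')
f=grab('wrist','w3')
E
```

```text
clock: 3.4
tool_pos: [0.4661, -0.0827, 0.0227]
eef_rot: [-1.556, 0.778, -1.485]
force: [-0.9, 0.1, 0.4]
opening: 0.999
clock: 3.9
tool_pos: [0.4667, -0.084, 0.0232]
eef_rot: [-1.554, 0.777, -1.485]
force: [-1.5, -2.2, 6.1]
opening: 0.494
grasp shift [-0.2, 7.7, -4.3] rot [-0.009, 0.008, 0.008] deg 0.8 q [-0.67, 0.38, 1.65, 0.55, 1.67, -0.86] t 3.9
```

View pics/w3.png

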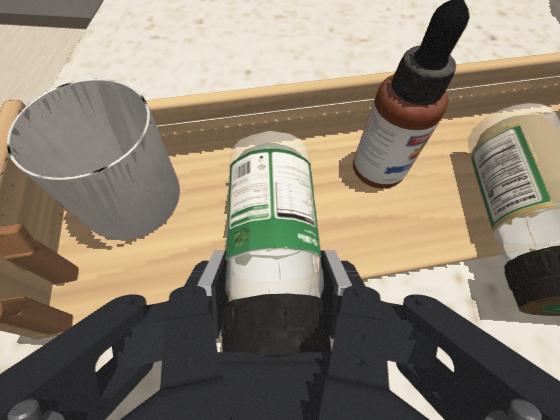

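```bash
python3 -m inch '[0,0,0,0,0,0,0.2,0,0,0,0,0,0,0.2,-0.2,8,-4,0,0,0,0.2,-0.2,8,-4,0,0,0,0.2,-0.2,8,-4,0,0,0,0.2]' 
python3 - <<'E'
from plan import *
tcp,M,tcp2,M2,y,y2=jar(2)
go(tcp,M,'grasp')
E
```

```text
clock: 4.45
tool_pos: [0.4611, -0.0767, 0.0156]
eef_rot: [-1.558, 0.78, -1.487]
force: [-0.5, -0.5, 0.5]
opening: 0.8
grasp shift [-0.0, -3.0, 0.9] rot [-0.006, 0.007, 0.006] deg 0.6 q [-0.67, 0.38, 1.67, 0.55, 1.66, -0.87] t 4.45
```

```bash
python3 -m inch '[0,-2,0,0,0,0,0.8,0,-2,0,0,0,0,0.8,0,-2,0,0,0,0,0.8,0,-2,0,0,0,0,0.8,0,-2,0,0,0,0,0.8]' 50
python3 - <<'E'
from plan import *
tcp,M,tcp2,M2,y,y2=jar(2)
go(tcp,M,'grasp'); p,Rm,s=cur(); print(p,s['force'],s['opening'])
# next: lift 90 mm with pose
go(p+[0,-.03,.09],Rm,'lift')
E
```

```text
clock: 4.95
tool_pos: [0.4625, -0.079, 0.0181]
eef_rot: [-1.554, 0.778, -1.485]
force: [1.1, -1.4, 3.5]
opening: 0.495
grasp shift [-0.0, 0.4, -0.3] rot [-0.009, 0.008, 0.007] deg 0.8 q [-0.67, 0.38, 1.67, 0.55, 1.66, -0.87] t 4.95
[ 0.46245085 -0.07900734  0.01806787] [ 1.10651159 -1.35259918  3.51714637] 0.4945830704667326
lift shift [-41.9, -85.1, -1.1] rot [0.0, 0.0, 0.0] deg 0.0 q [-0.67, 0.38, 1.67, 0.55, 1.66, -0.87] t 4.95
```

```bash
cat >> plan.py <<'E'
def savegrasp(n):
    p,Rm,s=cur(); tcp,M,tcp2,M2,y,y2=jar(n)
    Q=M2@M.T; j=jars[n]; b=np.array([*j['base'],.008+j['r']])
    b2=RO+.014*rx+j['tgt']*ry+np.array([0,0,.008])
    pickle.dump((b2+Q@(p-b),Q@Rm,p,Rm),open('g%d.pkl'%n,'wb'))
def fin(n): return pickle.load(open('g%d.pkl'%n,'rb'))
E
python3 -c "
from plan import *
savegrasp(2); print(fin(2), jar(2)[2])"
python3 -m inch '[-42,-85,-1,0,0,0,0.8,-42,-85,-1,0,0,0,0.8,-42,-85,-1,0,0,0,0.8]'
python3 - <<'E'
from plan import *
p,M=fin(2)[:2]
go(p+[0,0,.07],M,'upr')
E
```

```text
(array([ 0.45661307, -0.04152283,  0.06057837]), array([[ 1.87233554e-01,  1.90518951e-01,  9.63662869e-01],
       [-6.76372608e-01, -6.86415572e-01,  2.67121241e-01],
       [ 7.12364858e-01, -7.01809227e-01,  3.41772399e-04]]), array([ 0.46245085, -0.07900734,  0.01806787]), array([[ 0.06126264, -0.04342267,  0.99717669],
       [-0.7097736 ,  0.70052059,  0.07411032],
       [-0.70176087, -0.71230989,  0.01209547]])) [ 0.45636283 -0.04189489  0.06027208]
clock: 5.25
tool_pos: [0.4646, -0.1116, 0.1123]
eef_rot: [-1.545, 0.77, -1.479]
force: [0.7, 0.3, -0.7]
opening: 0.495
upr shift [-63.4, 36.0, -2.5] rot [-0.018, -0.218, -1.556] deg 90.0 q [-0.71, 0.29, 1.56, 0.55, 1.84, -0.8] t 5.25
```

```bash
python3 -m inch '[-63,36,-2,-0.018,-0.218,-1.556,0.8,-63,36,-2,-0.018,-0.218,-1.556,0.8,-63,36,-2,-0.018,-0.218,-1.556,0.8,-63,36,-2,-0.018,-0.218,-1.556,0.8,-63,36,-2,-0.018,-0.218,-1.556,0.8]'
python3 - <<'E'
from plan import *
p,M=fin(2)[:2]
print(robot.observe()['tool_pos'])
go(p+[0,0,.07],M,'upr')
grab('scene','s4');grab('top','t4')
E
```

```text
clock: 5.75
tool_pos: [0.4542, -0.0389, 0.1258]
eef_rot: [-1.528, 0.026, -1.397]
force: [0.3, -1.0, -2.1]
opening: 0.493
[ 0.45420887 -0.03885787  0.12579233]
upr shift [2.9, -4.8, 2.1] rot [-0.003, -0.11, -0.816] deg 47.2 q [-0.24, -0.1, 1.77, 0.04, 1.44, -0.42] t 5.75
```

View pics/s4.png

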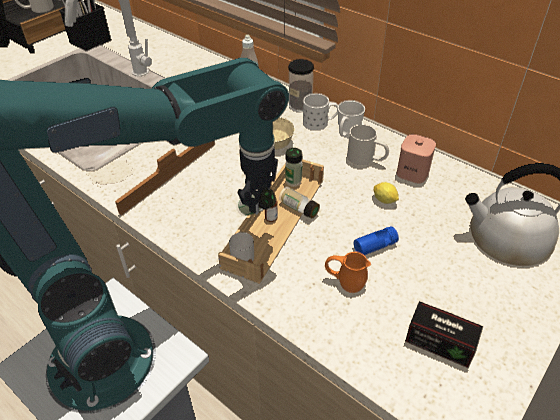

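```bash
python3 -m inch '[3,-5,2,-0.003,-0.11,-0.816,0.8,3,-5,2,-0.003,-0.11,-0.816,0.8,3,-5,2,-0.003,-0.11,-0.816,0.8,3,-5,2,-0.003,-0.11,-0.816,0.8,3,-5,2,-0.003,-0.11,-0.816,0.8]'
python3 - <<'E'
from plan import *
p,M=fin(2)[:2]
print(robot.observe()['tool_pos'])
go(p+[0,0,.07],M,'upr')
E
```

```text
clock: 6.35
tool_pos: [0.4565, -0.0421, 0.1305]
eef_rot: [-1.563, -0.718, -1.314]
force: [0.2, -0.6, -1.9]
opening: 0.495
[ 0.4565     -0.04212729  0.13053882]
upr shift [-0.4, -0.4, 0.3] rot [0.002, -0.01, -0.075] deg 4.3 q [0.26, -0.06, 1.89, -0.74, 1.37, 0.17] t 6.35
```

```bash
python3 -m inch '[0,0,0,0.002,-0.01,-0.075,0.8,0,0,0,0.002,-0.01,-0.075,0.8]'
python3 - <<'E'
from plan import *
p,M=fin(2)[:2]
print(robot.observe()['tool_pos'])
go(p+[0,0,.07],M,'upr')
go(p+[0,0,.012],M,'low')
f=grab('wrist','w5');grab('top','t5')
W=cloud(f)
f2=pickle.load(open('last_top.pkl','rb'))
E
```

```text
clock: 6.55
tool_pos: [0.4545, -0.0413, 0.1267]
eef_rot: [-1.582, -0.787, -1.29]
force: [0.1, -0.0, -1.0]
opening: 0.496
[ 0.4544811  -0.04125354  0.12673687]
upr shift [3.3, -2.1, 1.9] rot [0.004, 0.008, -0.006] deg 0.6 q [0.3, -0.04, 1.91, -0.8, 1.38, 0.23] t 6.55
low shift [-37.7, 38.8, 2.4] rot [0.004, 0.008, -0.006] deg 0.6 q [0.3, -0.04, 1.91, -0.8, 1.38, 0.23] t 6.55
```

View pics/w5.png

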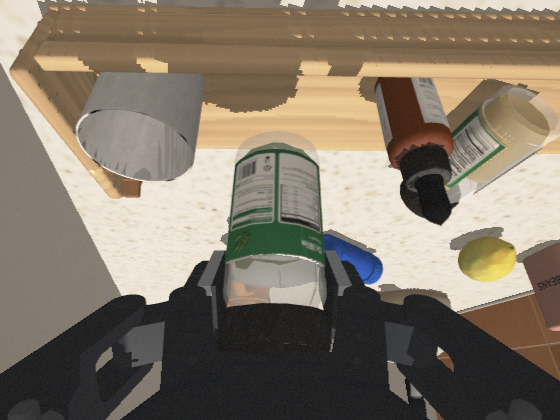

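View pics/t5.png

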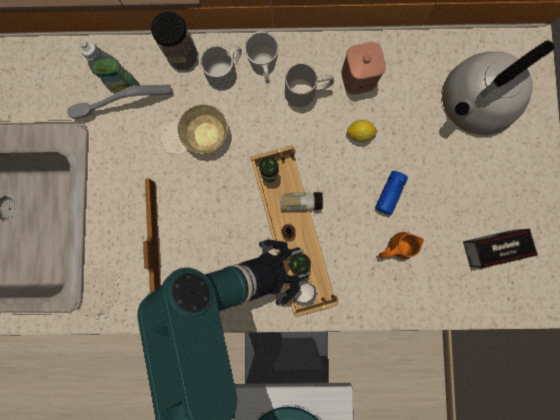

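```bash
python3 -m inch '[-38,39,2,0.004,0.008,-0.006,0.8,-38,39,2,0.004,0.008,-0.006,0.8,-38,39,2,0.004,0.008,-0.006,0.8]'
python3 - <<'E'
from plan import *
p,M=fin(2)[:2]
go(p+[0,0,.012],M,'low')
go(p+[0,0,.003],M,'low')
f=grab('top','t6');W=cloud(f)
# lid top of jar2
k=(W[...,2]>.115)&(W[...,2]<.13)&(abs(W[...,0]-.455)<.06)&(abs(W[...,1]+.04)<.06)
P=W[k];print(len(P),P.mean(0),P.min(0),P.max(0),((P.mean(0)-RO)@rx,(P.mean(0)-RO)@ry))
c=cv2.resize(f['pixels'][215:315,250:350,::-1],None,fx=5,fy=5);cv2.imwrite('pics/t6c.png',c)
E
```

```text
clock: 6.95
tool_pos: [0.4584, -0.0434, 0.0761]
eef_rot: [-1.561, -0.794, -1.312]
force: [0.9, 0.1, -0.7]
opening: 0.496
low shift [-4.1, 0.9, -1.3] rot [-0.002, -0.008, 0.002] deg 0.5 q [0.3, 0.04, 1.96, -0.84, 1.29, 0.34] t 6.95
low shift [-10.5, 7.2, -1.4] rot [-0.002, -0.008, 0.002] deg 0.5 q [0.3, 0.04, 1.96, -0.84, 1.29, 0.34] t 6.95
528 [ 0.45305631 -0.02593917  0.12271327] [ 0.39523113 -0.05558338  0.11514495] [0.50265164 0.01965114 0.12993692] (np.float64(0.017543079422284186), np.float64(0.07712099730525139))
```

View pics/t6c.png

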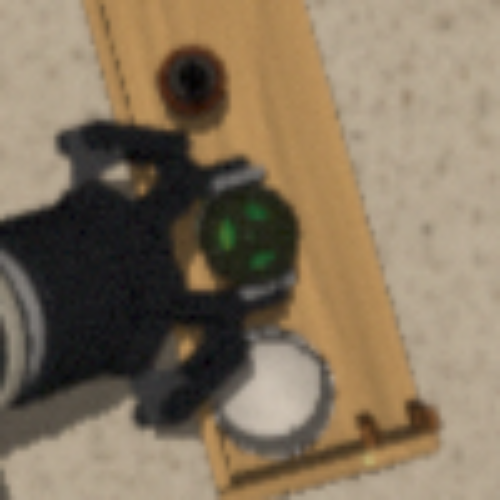

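```bash
python3 - <<'E'
from plan import *
f=pickle.load(open('last_top.pkl','rb'));W=cloud(f)
L=(W-RO)@np.stack([rx,ry,[0,0,1]],1)
f0=cv2.imread('pics/top0.png')
# cup rim
k=(L[...,2]>.063)&(L[...,2]<.074)&(L[...,1]>.115)&(L[...,1]<.19)&(abs(L[...,0])<.046)
P=L[k]; A=np.c_[2*P[:,:2],np.ones(len(P))]; s=np.linalg.lstsq(A,(P[:,:2]**2).sum(1),rcond=None)[0]
print('cup c',s[:2],np.sqrt(s[2]+s[0]**2+s[1]**2),len(P))
k=(L[...,2]>.075)&(L[...,1]>.09)&(L[...,1]<.18)&(abs(L[...,0])<.09)
Q=L[k]; d=np.hypot(*(Q[:,:2]-s[:2]).T); 
for a,b in ((0,10),(10,20),(20,26),(26,32),(32,40)):
    m=(d*1000>=a)&(d*1000<b); print(a,b,m.sum(), Q[m][:,2].min() if m.any() else '', Q[m][Q[m][:,2].argmin()] if m.any() else '')
E
```

```text
cup c [0.01657065 0.15128408] 0.028331418868280833 46
0 10 0  
10 20 0  
20 26 9 0.1202073324425198 [0.02680475 0.1284919  0.12020733]
26 32 32 0.12019192585910854 [0.02230079 0.12070084 0.12019193]
32 40 78 0.11165703976782215 [0.04329872 0.12240423 0.11165704]
```

```bash
python3 -m inch '[-9,7,-1,0,-0.005,0,0.8,-9,7,-1,0,-0.005,0,0.8,-9,7,-1,0,-0.005,0,0.8]'
python3 - <<'E'
from plan import *
p,M=fin(2)[:2]
go(p+[0,0,.00],M,'low'); print(cur()[0]-p,cur()[2]['force'])
E
```

```text
clock: 7.3
tool_pos: [0.4587, -0.0407, 0.0663]
eef_rot: [-1.558, -0.795, -1.308]
force: [1.0, 0.5, 0.9]
opening: 0.496
low shift [-3.9, 4.2, -2.3] rot [-0.007, -0.005, 0.002] deg 0.5 q [0.3, 0.05, 1.97, -0.84, 1.28, 0.36] t 7.3
[0.00207108 0.00083596 0.00575211] [1.00718752 0.49643238 0.94856301]
```

```bash
python3 -m inch '[-2,2,-1,-0.004,-0.005,0,0.8,-3,3,-1,-0.004,-0.005,0,0.8,-3,3,-1,-0.004,-0.005,0,0.8]'
python3 - <<'E'
from plan import *
p,M=fin(2)[:2]
go(p+[0,0,.00],M,'low'); print(cur()[0]-p,cur()[2]['force'])
E
```

```text
clock: 7.6
tool_pos: [0.4598, -0.041, 0.0657]
eef_rot: [-1.561, -0.799, -1.304]
force: [-1.4, 3.5, 13.1]
opening: 0.498
low shift [-3.9, 3.3, -3.2] rot [-0.007, -0.002, 0.006] deg 0.5 q [0.3, 0.06, 1.96, -0.85, 1.28, 0.36] t 7.6
[0.00316787 0.00054969 0.00508112] [-1.44547679  3.52493048 13.10423253]
```

```bash
python3 - <<'E'
from plan import *
f=grab('wrist','w7');f=grab('scene','s7')
cv2.imwrite('pics/s7c.png',cv2.resize(f['pixels'][150:300,180:360,::-1],None,fx=4,fy=4,interpolation=cv2.INTER_CUBIC))
E
```

```text
(no output)
```

View pics/w7.png

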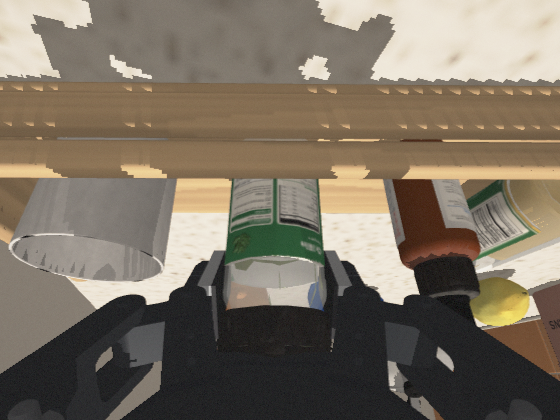

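View pics/s7c.png

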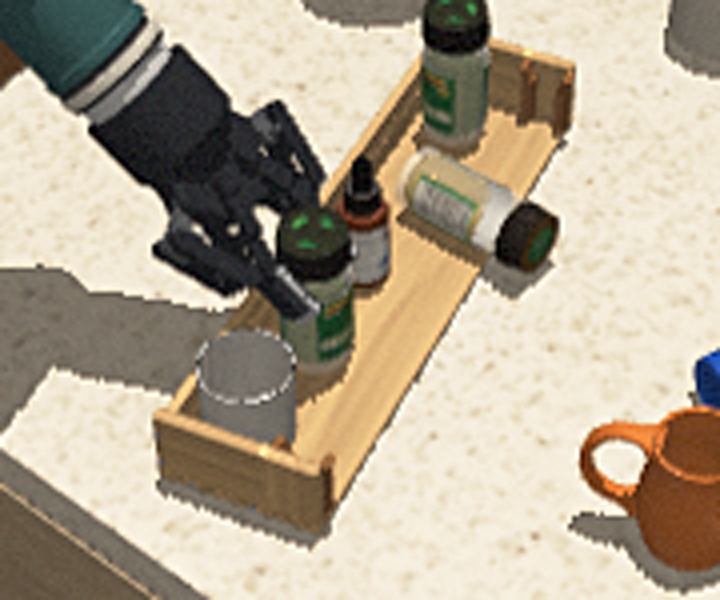

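```bash
python3 -m inch '[0,0,0,0,0,0,0.4,0,0,0,0,0,0,0.4,0,0,0,0,0,0,0.4]'
python3 -m inch '[0,-20,0,0,0,0,0.4,0,-50,0,0,0,0,0.4,0,-90,0,0,0,0,0.4,0,-90,0,0,0,0,0.4]'
python3 - <<'E'
from plan import *
f=grab('top','t8');W=cloud(f);L=(W-RO)@np.stack([rx,ry,[0,0,1]],1)
k=(L[...,2]>.105)&(L[...,2]<.12)&(abs(L[...,1]-.078)<.04)&(abs(L[...,0]-.01)<.03);P=L[k];print(len(P),P.mean(0))
cv2.imwrite('pics/t8c.png',cv2.resize(f['pixels'][135:335,200:360,::-1],None,fx=3,fy=3))
tcp,M,tcp2,M2,y,y2=jar(1)
print(cur()[0]); 
E
```

```text
clock: 8.0
tool_pos: [0.4567, -0.0411, 0.0608]
eef_rot: [-1.571, -0.794, -1.298]
force: [-0.2, 1.4, -0.1]
opening: 0.602
clock: 8.4
tool_pos: [0.4417, 0.0234, 0.1274]
eef_rot: [-1.56, -0.794, -1.303]
force: [0.4, -0.1, 0.1]
opening: 0.604
309 [0.01196419 0.07282442 0.113307  ]
[0.44080517 0.02219274 0.12548512]
```

View pics/t8c.png

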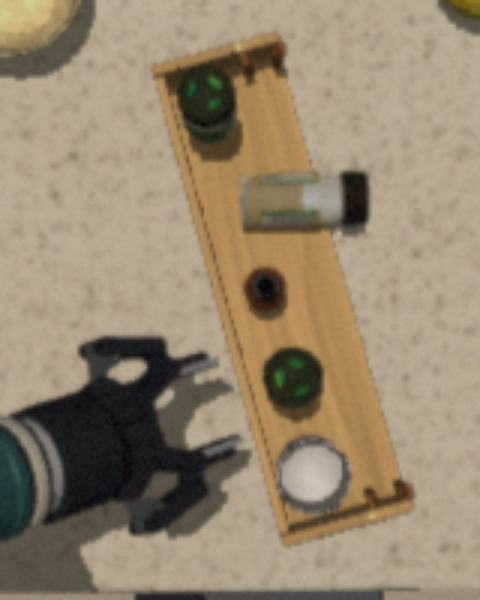

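```bash
python3 - <<'E'
from plan import *
tcp,M,tcp2,M2,y,y2=jar(1)
print(tcp,y,tcp-.09*y); go([.50,0.0,.28],M); go([.6,-.2,.26],M)
E
```

```text
[ 0.60066734 -0.04396118  0.01727208] [-0.01443837  0.70695936 -0.70710678] [ 0.60196679 -0.10758752  0.08091169]
 shift [136.3, -81.4, 51.6] rot [-0.006, 0.283, 1.569] deg 91.4 q [0.45, 0.0, 1.88, -0.78, 1.47, 0.35] t 8.45
 shift [275.9, 89.3, 93.4] rot [-0.006, 0.283, 1.569] deg 91.4 q [0.45, 0.0, 1.88, -0.78, 1.47, 0.35] t 8.45
```

```bash
python3 -m inch '[50,-80,20,0,0.06,0.3,0,136,-81,51,-0.006,0.283,1.569,0,136,-81,51,-0.006,0.283,1.569,0,136,-81,51,-0.006,0.283,1.569,0,136,-81,51,-0.006,0.283,1.569,0]'
python3 - <<'E'
from plan import *
tcp,M,tcp2,M2,y,y2=jar(1)
print(cur()[0]); go([.6,-.2,.26],M)
E
```

```text
clock: 8.95
tool_pos: [0.5013, -0.0037, 0.2824]
eef_rot: [-1.509, -0.05, -1.426]
force: [0.2, 0.6, -1.6]
opening: 0.997
[ 0.50128664 -0.00371833  0.28241821]
 shift [207.1, 37.0, 67.1] rot [-0.012, 0.146, 0.83] deg 48.3 q [-0.1, -0.08, 1.44, -0.03, 1.71, -0.25] t 8.95
```

```bash
python3 -m inch '[207,37,67,-0.012,0.146,0.83,0,207,37,67,-0.012,0.146,0.83,0,207,37,67,-0.012,0.146,0.83,0,207,37,67,-0.012,0.146,0.83,0,207,37,67,-0.012,0.146,0.83,0]'
python3 - <<'E'
from plan import *
tcp,M,tcp2,M2,y,y2=jar(1)
print(cur()[0]); go(tcp-.09*y,M)
E
```

```text
clock: 9.45
tool_pos: [0.5977, -0.2033, 0.2518]
eef_rot: [-1.571, 0.697, -1.545]
force: [0.6, 1.1, 0.5]
opening: 1.003
[ 0.59773909 -0.20328503  0.25176646]
 shift [36.5, 192.3, 6.9] rot [0.005, 0.004, 0.088] deg 5.1 q [-0.68, 0.51, 0.94, 0.6, 2.09, -0.5] t 9.45
```

```bash
python3 -m inch '[36,192,7,0.005,0.004,0.088,0,36,192,7,0.005,0.004,0.088,0,36,192,7,0.005,0.004,0.088,0,36,192,7,0.005,0.004,0.088,0,36,192,7,0.005,0.004,0.088,0]'
python3 - <<'E'
from plan import *
tcp,M,tcp2,M2,y,y2=jar(1)
print(cur()[0]); go(tcp,M)
grab('wrist','w9')
E
```

```text
clock: 9.95
tool_pos: [0.5968, -0.099, 0.0755]
eef_rot: [-1.589, 0.788, -1.555]
force: [-0.0, 0.3, -1.0]
opening: 1.0
[ 0.59684062 -0.09899434  0.07551795]
 shift [2.5, 79.9, 6.2] rot [0.015, -0.003, -0.002] deg 0.9 q [-0.58, 0.55, 1.3, 0.63, 1.78, -0.62] t 9.95
```

View pics/w9.png

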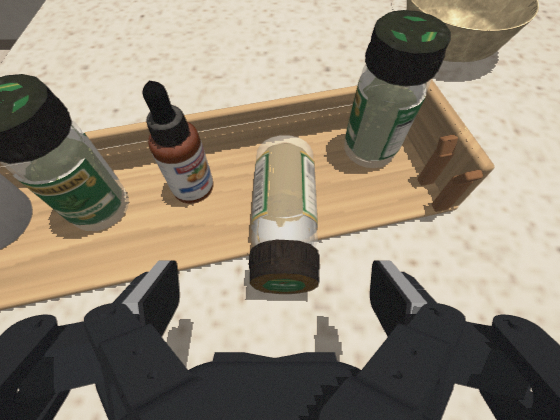

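```bash
python3 -m inch '[0,40,5,0.015,-0.003,-0.002,0,1,65,6,0.015,-0.003,-0.002,0,2,78,6,0.015,-0.003,-0.002,0,2,78,6,0.015,-0.003,-0.002,0,2,78,6,0.015,-0.003,-0.002,0]'
python3 - <<'E'
from plan import *
tcp,M,tcp2,M2,y,y2=jar(1)
print(cur()[0],cur()[2]['force']); go(tcp,M)
E
```

```text
clock: 10.5
tool_pos: [0.6079, -0.0509, 0.0291]
eef_rot: [-1.543, 0.775, -1.533]
force: [0.9, -0.4, -0.1]
opening: 1.003
[ 0.60792186 -0.05090249  0.02914692] [ 0.87917044 -0.38354296 -0.06615195]
 shift [3.2, 13.3, -7.4] rot [-0.015, 0.012, 0.01] deg 1.3 q [-0.51, 0.55, 1.39, 0.66, 1.63, -0.65] t 10.5
```

```bash
python3 -m inch '[2,10,-5,-0.01,0.01,0.005,0,2,10,-5,-0.01,0.01,0.005,0,2,10,-5,-0.01,0.01,0.005,0]'
python3 - <<'E'
from plan import *
tcp,M,tcp2,M2,y,y2=jar(1)
print(cur()[0],cur()[2]['force']); go(tcp,M)
E
```

```text
clock: 10.8
tool_pos: [0.6018, -0.0442, 0.019]
eef_rot: [-1.567, 0.782, -1.549]
force: [0.1, 1.0, -0.6]
opening: 1.0
[ 0.60182132 -0.04423027  0.01896551] [ 0.14014566  0.96298804 -0.56477963]
 shift [1.0, 1.4, -1.2] rot [-0.003, 0.001, 0.004] deg 0.3 q [-0.51, 0.56, 1.4, 0.66, 1.63, -0.65] t 10.8
```

```bash
python3 -m inch '[0,0,-1,0,0,0,0.8,0,0,-1,0,0,0,0.8,0,0,-1,0,0,0,0.8,0,0,-1,0,0,0,0.8,0,0,-1,0,0,0,0.8]' 50
python3 - <<'E'
from plan import *
savegrasp(1)
p,Rm,s=cur(); print(p,s['force'],s['opening'])
go(p+[0,-.03,.09],Rm,'lift')
E
```

```text
clock: 11.3
tool_pos: [0.6012, -0.0442, 0.0193]
eef_rot: [-1.566, 0.781, -1.548]
force: [0.1, -1.1, 1.8]
opening: 0.478
[ 0.60121783 -0.04415894  0.0193339 ] [ 0.09887559 -1.13110977  1.78280535] 0.47837092777502244
lift shift [-42.1, -85.0, -0.2] rot [0.0, 0.0, 0.0] deg 0.0 q [-0.51, 0.56, 1.4, 0.66, 1.63, -0.65] t 11.3
```

```bash
python3 -m inch '[-42,-85,0,0,0,0,0.8,-42,-85,0,0,0,0,0.8,-42,-85,0,0,0,0,0.8]'
python3 - <<'E'
from plan import *
p,M=fin(1)[:2]
go(p+[0,0,.07],M,'upr')
E
```

```text
clock: 11.6
tool_pos: [0.6046, -0.0768, 0.1158]
eef_rot: [-1.55, 0.775, -1.538]
force: [0.2, -0.2, -0.1]
opening: 0.482
upr shift [-65.1, 43.4, 4.2] rot [-0.014, -0.271, -1.555] deg 90.4 q [-0.55, 0.48, 1.3, 0.66, 1.78, -0.57] t 11.6
```

```bash
python3 -m inch '[-65,43,4,-0.014,-0.271,-1.555,0.8,-65,43,4,-0.014,-0.271,-1.555,0.8,-65,43,4,-0.014,-0.271,-1.555,0.8,-65,43,4,-0.014,-0.271,-1.555,0.8,-65,43,4,-0.014,-0.271,-1.555,0.8]'
python3 - <<'E'
from plan import *
p,M=fin(1)[:2]
print(cur()[0]);go(p+[0,0,.07],M,'upr')
E
```

```text
clock: 12.1
tool_pos: [0.6038, 0.0027, 0.1249]
eef_rot: [-1.522, 0.032, -1.43]
force: [0.0, 0.2, -1.0]
opening: 0.48
[0.60383656 0.00271327 0.12485802]
upr shift [2.9, -5.6, 3.2] rot [0.001, -0.135, -0.818] deg 47.5 q [-0.11, 0.22, 1.44, 0.04, 1.45, -0.26] t 12.1
```

```bash
python3 -m inch '[3,-6,3,0.001,-0.135,-0.818,0.8,3,-6,3,0.001,-0.135,-0.818,0.8,3,-6,3,0.001,-0.135,-0.818,0.8,3,-6,3,0.001,-0.135,-0.818,0.8,3,-6,3,0.001,-0.135,-0.818,0.8]'
python3 - <<'E'
from plan import *
p,M=fin(1)[:2]
print(cur()[0]);go(p+[0,0,.07],M,'upr')
E
```

```text
clock: 12.6
tool_pos: [0.6068, 0.0007, 0.1306]
eef_rot: [-1.558, -0.71, -1.326]
force: [0.5, -0.3, -1.1]
opening: 0.486
[0.60683832 0.00070202 0.13056733]
upr shift [0.5, 0.5, 0.2] rot [-0.0, -0.012, -0.079] deg 4.6 q [0.26, 0.27, 1.52, -0.72, 1.4, 0.16] t 12.6
```

```bash
python3 -m inch '[0,0,0,0,-0.012,-0.079,0.8,0,0,0,0,-0.012,-0.079,0.8,0,0,0,0,-0.012,-0.079,0.8]'
python3 - <<'E'
from plan import *
p,M=fin(1)[:2]
go(p+[0,0,.07],M,'upr')
go(p+[0,0,.018],M,'low')
f=grab('top','t10');W=cloud(f);L=(W-RO)@np.stack([rx,ry,[0,0,1]],1)
k=(L[...,2]>.165)&(L[...,2]<.19)&(abs(L[...,1]+.078)<.024)&(abs(L[...,0]-.01)<.03);P=L[k];print(len(P),P.mean(0))
cv2.imwrite('pics/t10c.png',cv2.resize(f['pixels'][135:335,200:360,::-1],None,fx=3,fy=3))
E
```

```text
clock: 12.9
tool_pos: [0.6065, 0.0001, 0.1291]
eef_rot: [-1.572, -0.783, -1.309]
force: [-0.8, 0.8, -0.2]
opening: 0.482
upr shift [1.1, -0.8, 0.7] rot [0.003, 0.0, -0.007] deg 0.4 q [0.29, 0.29, 1.53, -0.8, 1.41, 0.2] t 12.9
low shift [-35.6, 36.0, 0.8] rot [0.003, 0.0, -0.007] deg 0.4 q [0.29, 0.29, 1.53, -0.8, 1.41, 0.2] t 12.9
371 [ 0.01251335 -0.07704192  0.17878137]
```

View pics/t10c.png

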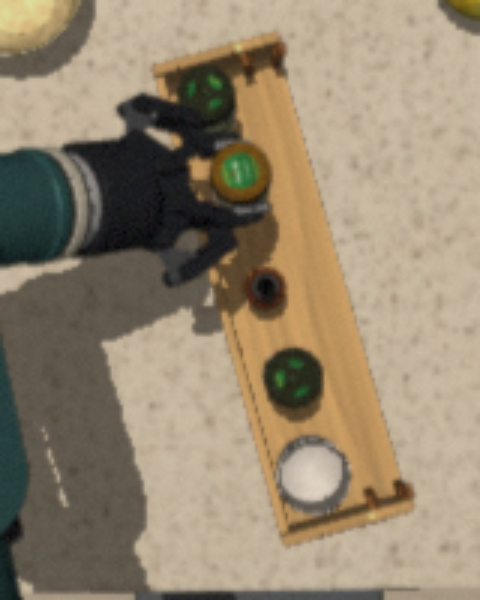

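```bash
python3 - <<'E'
from plan import *
f=pickle.load(open('last_top.pkl','rb'));W=cloud(f);L=(W-RO)@np.stack([rx,ry,[0,0,1]],1)
f0=None
k=(L[...,2]>.108)&(L[...,2]<.119)&(L[...,1]<-.125)&(L[...,1]>-.185)&(abs(L[...,0])<.05);P=L[k];c=P[:,:2].mean(0);print('third',len(P),c,P.min(0),P.max(0))
k=(L[...,2]>.125)&(L[...,1]<-.095)&(L[...,1]>-.19)&(abs(L[...,0])<.12);Q=L[k]
d=np.hypot(*(Q[:,:2]-c).T)
for i in np.argsort(d)[:40:4]: print((Q[i]*1000).round(),(d[i]*1000).round(1))
E
```

```text
third 264 [ 0.01668501 -0.1537312 ] [-0.00340356 -0.17572906  0.10857865] [ 0.03958868 -0.13100595  0.11792984]
[  31. -131.  176.] 26.8
[  36. -134.  182.] 28.1
[  38. -134.  183.] 29.4
[  42. -136.  187.] 30.7
[  32. -126.  179.] 31.4
[  34. -127.  180.] 32.1
[  41. -132.  185.] 32.6
[  40. -129.  188.] 33.9
[  46. -136.  192.] 34.1
[  42. -130.  186.] 34.5
```

```bash
python3 -m inch '[0,0,-5,0,0,0,0.8,-16,16,-5,0.003,0,-0.007,0.8,-32,32,-5,0.003,0,-0.007,0.8,-36,36,-5,0.003,0,-0.007,0.8,-36,36,-5,0.003,0,-0.007,0.8]'
python3 - <<'E'
from plan import *
p,M=fin(1)[:2]
go(p+[0,0,.018],M,'low')
f=grab('top','t11');W=cloud(f);L=(W-RO)@np.stack([rx,ry,[0,0,1]],1)
k=(L[...,2]>.119)&(L[...,2]<.136)&(abs(L[...,1]+.074)<.022)&(abs(L[...,0]-.01)<.022);P=L[k];print(len(P),P.mean(0))
c=np.array([.0167,-.1537])
k=(L[...,2]>.122)&(L[...,1]<-.095)&(L[...,1]>-.19)&(abs(L[...,0])<.12);Q=L[k]
d=np.hypot(*(Q[:,:2]-c).T)
for i in np.argsort(d)[:12:4]: print((Q[i]*1000).round(),(d[i]*1000).round(1))
cv2.imwrite('pics/t11c.png',cv2.resize(f['pixels'][135:235,230:330,::-1],None,fx=5,fy=5))
print(cur()[0],cur()[2]['force'])
E
```

```text
clock: 13.45
tool_pos: [0.6015, -0.0026, 0.0789]
eef_rot: [-1.569, -0.791, -1.312]
force: [-0.4, -0.8, -1.3]
opening: 0.479
low shift [-1.1, -0.5, 6.2] rot [0.001, -0.002, 0.002] deg 0.1 q [0.29, 0.34, 1.59, -0.82, 1.34, 0.28] t 13.45
296 [ 0.01006856 -0.0724378   0.12888861]
[  28. -124.  124.] 31.4
[  33. -125.  129.] 33.1
[  38. -128.  134.] 33.7
[ 0.60228    -0.00230888  0.08011571] [-0.18177754 -0.22837378 -0.28751374]
```

View pics/t11c.png

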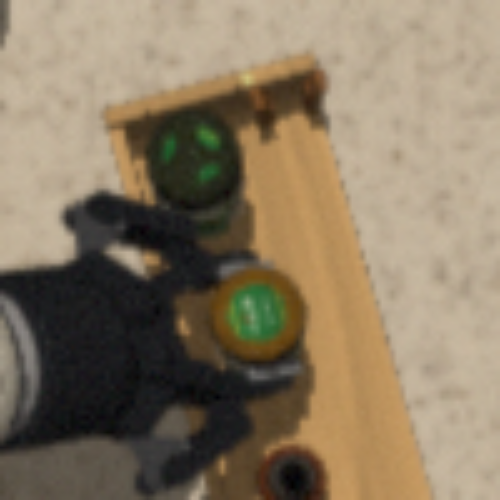

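```bash
python3 -m inch '[-8,8,0,0,0,0,0.8,-8.5,8.5,0,0,0,0,0.8,-8.5,8.5,0,0,0,0,0.8]'
python3 -m inch '[-2,2,0,0,0,0,0.8,-2,2,0,0,0,0,0.8]'
python3 -c "
from plan import *
print(cur()[0],cur()[2]['force'])"
```

```text
clock: 13.8
tool_pos: [0.602, -0.0016, 0.0672]
eef_rot: [-1.567, -0.791, -1.312]
force: [1.1, 0.3, -0.5]
opening: 0.483
clock: 14.0
tool_pos: [0.602, -0.0015, 0.0642]
eef_rot: [-1.567, -0.791, -1.312]
force: [-0.1, 0.1, -0.7]
opening: 0.483
[ 0.60203204 -0.00151613  0.0642453 ] [-0.05967994  0.1260183  -0.67787742]
```

```bash
python3 -m inch '[-1,1,0,0,0,0,0.8,-1.5,1.5,0,0,0,0,0.8]'
python3 -c "
from plan import *
print(cur()[0],cur()[2]['force'])"
```

```text
clock: 14.2
tool_pos: [0.6023, -0.0017, 0.0639]
eef_rot: [-1.566, -0.793, -1.313]
force: [-3.0, 1.7, 7.7]
opening: 0.482
[ 0.60231794 -0.00167759  0.0639102 ] [-3.02798324  1.6619836   7.72880383]
```

Contact at the predicted height. Release a little and withdraw.

```bash
python3 -m inch '[0,0,0,0,0,0,0.44,0,0,0,0,0,0,0.44,0,0,0,0,0,0,0.44]'
python3 -m inch '[0,-20,0,0,0,0,0.44,0,-50,0,0,0,0,0.44,0,-90,0,0,0,0,0.44,0,-110,0,0,0,0,0.44,0,-110,0,0,0,0,0.44]'
python3 - <<'E'
from plan import *
f=grab('top','t12');W=cloud(f);L=(W-RO)@np.stack([rx,ry,[0,0,1]],1)
for yy in (-.154,-.073,.073):
    k=(L[...,2]>.105)&(L[...,2]<.12)&(abs(L[...,1]-yy)<.03)&(abs(L[...,0]-.01)<.035);P=L[k];print(len(P),P.mean(0))
cv2.imwrite('pics/t12c.png',cv2.resize(f['pixels'][135:335,200:360,::-1],None,fx=3,fy=3))
f=grab('scene','s12')
cv2.imwrite('pics/s12c.png',cv2.resize(f['pixels'][120:300,90:350,::-1],None,fx=3,fy=3,interpolation=cv2.INTER_CUBIC))
E
```

```text
clock: 14.5
tool_pos: [0.6021, -0.0016, 0.0621]
eef_rot: [-1.567, -0.791, -1.312]
force: [0.1, 0.4, -0.8]
opening: 0.556
clock: 15.0
tool_pos: [0.5831, 0.0761, 0.1425]
eef_rot: [-1.558, -0.791, -1.315]
force: [-0.3, 0.2, 0.7]
opening: 0.558
296 [ 0.01805844 -0.15221363  0.11318434]
281 [ 0.01066806 -0.07355792  0.11362362]
307 [0.0117977  0.07333228 0.11324535]
```

View pics/t12c.png

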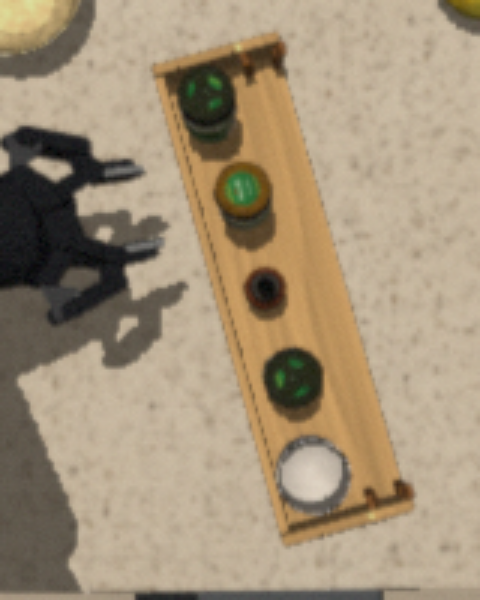

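View pics/s12c.png

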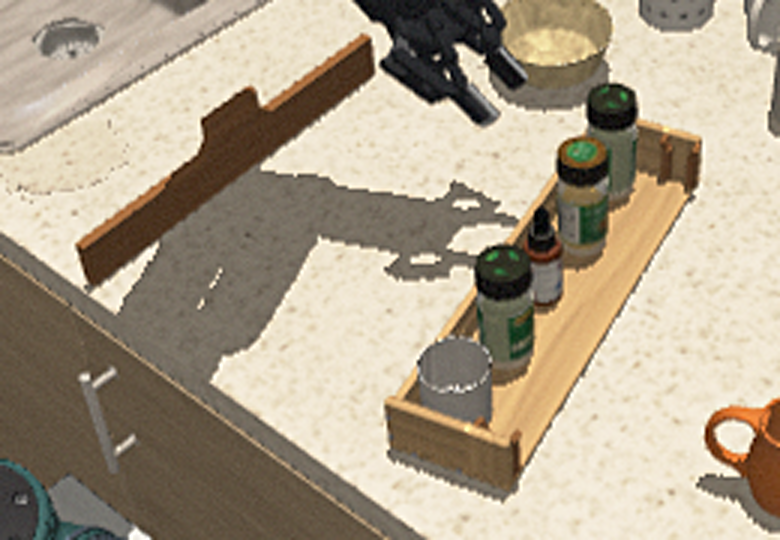

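```bash
cat >> plan.py <<'E'
def down(zang):
    a=np.radians(zang); return frm([0,0,-1],[np.cos(a),np.sin(a),0])
E
python3 - <<'E'
from plan import *
go([.52,.25,.22],down(93.8)); print(R.from_matrix(down(93.8)).as_euler('xyz'))
E
```

```text
shift [-73.2, -189.3, -13.6] rot [0.54, -1.299, 0.662] deg 89.1 q [0.42, 0.3, 1.5, -0.78, 1.52, 0.28] t 15.1
[-1.57079633  0.          0.06632251]
```

```bash
python3 -m inch '[-73,-189,-14,0.54,-1.299,0.662,0.3,-73,-189,-14,0.54,-1.299,0.662,0.3,-73,-189,-14,0.54,-1.299,0.662,0.3,-73,-189,-14,0.54,-1.299,0.662,0.3,-73,-189,-14,0.54,-1.299,0.662,0.3]'
python3 - <<'E'
from plan import *
print(cur()[0]);go([.4767,.321,.2],down(93.8))
E
```

```text
clock: 15.6
tool_pos: [0.5194, 0.2539, 0.2219]
eef_rot: [-1.721, -0.404, -0.577]
force: [0.2, 0.4, 0.8]
opening: 0.696
[0.51936708 0.25386426 0.22192152]
 shift [-75.2, -13.2, 31.4] rot [0.273, -0.663, 0.342] deg 45.5 q [0.59, 0.14, 1.39, -0.43, 1.59, -0.39] t 15.6
```

```bash
python3 -m inch '[-75,-13,31,0.273,-0.663,0.342,0.3,-75,-13,31,0.273,-0.663,0.342,0.3,-75,-13,31,0.273,-0.663,0.342,0.3,-75,-13,31,0.273,-0.663,0.342,0.3,-75,-13,31,0.273,-0.663,0.342,0.3]'
python3 -m inch '[0,0,0,0,-0.04,0,0.3,0,0,0,0,-0.04,0,0.3]'
python3 - <<'E'
from plan import *
print(cur()[0]);go([.4767,.321,.2],down(93.8)); f=grab('wrist','w13'); W=cloud(f)
k=(W[...,2]>.074)&(W[...,2]<.095)&(abs(W[...,0]-.477)<.06)&(abs(W[...,1]-.32)<.03);P=W[k]
print('grip w',len(P),P.mean(0),P.min(0),P.max(0))
k=(W[...,2]>.040)&(W[...,2]<.056)&(abs(W[...,0]-.477)<.25)&(abs(W[...,1]-.32)<.04);P=W[k]
if len(P)>20:
    from meas import line
    m,d=line(P[:,:2]);print(len(P),m,np.degrees(np.arctan2(d[1],d[0])),P[:,:2].min(0),P[:,:2].max(0))
E
```

```text
clock: 16.1
tool_pos: [0.4774, 0.3155, 0.1963]
eef_rot: [-1.59, -0.015, 0.023]
force: [-0.5, 0.2, 0.5]
opening: 0.7
clock: 16.3
tool_pos: [0.4782, 0.3146, 0.1959]
eef_rot: [-1.593, -0.016, 0.055]
force: [-0.5, -0.2, -1.2]
opening: 0.702
[0.47822699 0.31462206 0.19586541]
 shift [-1.1, -4.3, 6.4] rot [0.023, -0.011, 0.016] deg 1.7 q [0.5, 0.15, 1.38, -0.03, 1.61, -1.13] t 16.3
grip w 1063 [0.47327246 0.32547119 0.08115592] [0.44245254 0.31832858 0.0749045 ] [0.50770828 0.33310465 0.08437849]
3632 [0.45581235 0.32433923] 3.809768931658718 [0.31871667 0.30960963] [0.65683741 0.34357494]
```

View pics/w13.png

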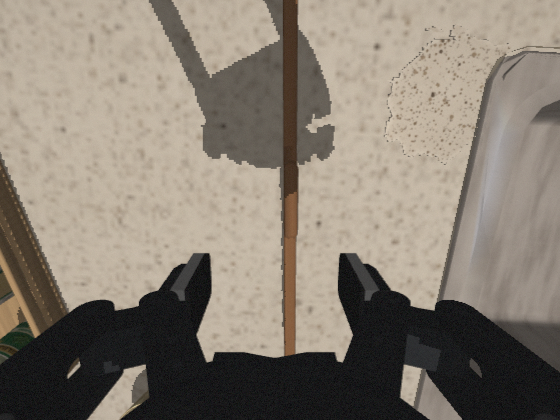

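```bash
python3 - <<'E'
from plan import *
go([.4750,.3235,.11],down(93.8))
E
python3 -m inch '[0,0,0,0,0,0,0.3]' >/dev/null
python3 - <<'E'
from plan import *
go([.4750,.3235,.11],down(93.8))
E
```

```text
shift [-3.8, 85.9, 10.4] rot [0.022, -0.011, 0.016] deg 1.7 q [0.5, 0.14, 1.38, -0.03, 1.61, -1.13] t 16.35
 shift [-3.7, 86.6, 9.5] rot [0.022, -0.009, 0.017] deg 1.7 q [0.5, 0.14, 1.38, -0.03, 1.61, -1.13] t 16.45
```

```bash
python3 -m inch '[-4,45,9.5,0.022,-0.009,0.017,0.3,-4,86,9.5,0.022,-0.009,0.017,0.3,-4,86,9.5,0.022,-0.009,0.017,0.3,-4,86,9.5,0.022,-0.009,0.017,0.3]'
python3 - <<'E'
from plan import *
print(cur()[0]);go([.4750,.3235,.056],down(93.8)); f=grab('wrist','w14')
E
```

```text
clock: 16.85
tool_pos: [0.4744, 0.3242, 0.1115]
eef_rot: [-1.571, -0.0, 0.068]
force: [0.5, -0.1, 0.3]
opening: 0.702
[0.47439541 0.32417981 0.11149542]
 shift [0.6, 55.5, -0.7] rot [-0.0, 0.001, 0.0] deg 0.1 q [0.5, 0.19, 1.49, 0.0, 1.46, -1.14] t 16.85
```

View pics/w14.png

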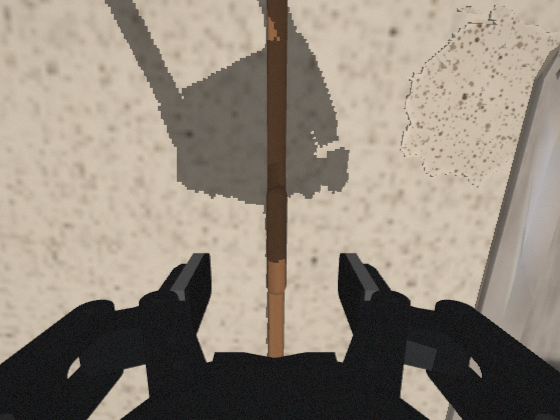

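```bash
python3 -m inch '[0,30,0,0,0,0,0.3,0,54,0,0,0,0,0.3,0,54,0,0,0,0,0.3]'
python3 -m inch '[0,0,0,0,0,0,1,0,0,0,0,0,0,1,0,0,0,0,0,0,1,0,0,0,0,0,0,1,0,0,0,0,0,0,1]' 60
python3 - <<'E'
from plan import *
print(cur()[0],cur()[2]['force'],cur()[2]['opening']);go([.4750,.3235,.056],down(93.8)); f=grab('wrist','w15')
E
```

```text
clock: 17.2
tool_pos: [0.4745, 0.3241, 0.0574]
eef_rot: [-1.571, 0.0, 0.068]
force: [-0.2, -0.3, 0.3]
opening: 0.701
clock: 17.7
tool_pos: [0.4765, 0.3252, 0.0604]
eef_rot: [-1.567, -0.006, 0.068]
force: [-0.1, 1.2, 6.5]
opening: 0.128
[0.47649948 0.32524626 0.06042477] [-0.11690939  1.18459739  6.52440846] 0.1275474651408144
 shift [-1.6, 4.4, -1.7] rot [-0.003, 0.001, 0.006] deg 0.4 q [0.5, 0.24, 1.55, 0.0, 1.35, -1.14] t 17.7
```

View pics/w15.png

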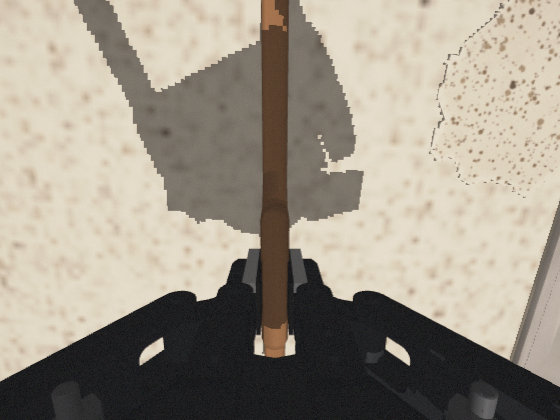

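```bash
python3 -m inch '[0,-30,0,0,0,0,1,0,-75,0,0,0,0,1,0,-120,0,0,0,0,1,0,-155,0,0,0,0,1,0,-155,0,0,0,0,1]'
python3 - <<'E'
from plan import *
slot=RO-.0375*rx
print(slot);print(cur()[0],cur()[2]['opening']);go([slot[0],slot[1],.215],down(104.8))
E
```

```text
clock: 18.25
tool_pos: [0.4774, 0.3255, 0.2204]
eef_rot: [-1.564, -0.014, 0.068]
force: [0.6, 1.0, 0.2]
opening: 0.124
[ 0.54167922 -0.05945588  0.        ]
[0.47737784 0.32547217 0.22041077] 0.12423419924482343
 shift [38.1, 3.3, -388.4] rot [-0.005, -0.191, 0.014] deg 11.0 q [0.5, 0.14, 1.33, 0.0, 1.65, -1.14] t 18.25
```

```bash
python3 -m inch '[4,3,-20,0,-0.02,0,1,10,3,-60,0,-0.05,0,1,15,3,-100,0,-0.08,0,1,20,3,-140,0,-0.1,0,1,25,3,-180,0,-0.12,0,1]'
python3 - <<'E'
from plan import *
slot=RO-.0375*rx
print(cur()[0],cur()[2]['opening']);go([slot[0],slot[1],.215],down(104.8))
E
```

```text
clock: 18.75
tool_pos: [0.5112, 0.1446, 0.2079]
eef_rot: [-1.57, 0.001, 0.189]
force: [-0.1, 0.3, -1.4]
opening: 0.125
[0.51121327 0.14461485 0.2079138 ] 0.12509498534153363
 shift [-8.4, -7.3, -206.2] rot [-0.001, -0.069, -0.001] deg 4.0 q [0.17, 0.05, 1.45, 0.0, 1.64, -1.59] t 18.75
```

```bash
python3 -m inch '[0,-7,-30,0,-0.02,0,1,-3,-7,-75,0,-0.05,0,1,-5,-7,-120,0,-0.069,0,1,-7,-7,-165,0,-0.069,0,1,-8,-7,-206,0,-0.069,0,1]'
python3 -m inch '[0,0,0,0,0,0,1,0,0,0,0,0,0,1,0,0,0,0,0,0,1]'
cat > chk.py <<'E'
from plan import *
from meas import line
import sys
f=grab('top',sys.argv[1]);W=cloud(f);L=(W-RO)@np.stack([rx,ry,[0,0,1]],1)
zo=cur()[0][2]-.0604
h=zo+.048
k=(abs(L[...,2]-h)<.006)&(L[...,0]<-.012)&(L[...,0]>-.07)&(abs(L[...,1])<.25)
P=L[k];print('board top z',np.median(P[:,2]),'exp',h,len(P))
m,d=line(P[:,:2]);d*=np.sign(d[1]);ang=np.degrees(np.arctan2(-d[0],d[1]))
t=(P[:,:2]-m)@d
t=t[np.abs((P[:,:2]-m)@[-d[1],d[0]])<.009]
print('x at y=0',m[0]-d[0]/d[1]*m[1],'ang err deg (ccw)',ang,'y ends',m[1]+t.min(),m[1]+t.max(),'mid',m[1]+(t.min()+t.max())/2)
g=(abs(L[...,2]-(zo+.083))<.006)&(L[...,0]<-.01)&(L[...,0]>-.07)&(abs(L[...,1])<.06)
print('grip',L[g].mean(0) if g.any() else None)
print('tcp rack',((cur()[0]-RO)@np.stack([rx,ry,[0,0,1]],1)),'z',cur()[0][2],'f',cur()[2]['force'],cur()[2]['eef_rot'])
cv2.imwrite('pics/%sc.png'%sys.argv[1],cv2.resize(f['pixels'][135:335,200:370,::-1],None,fx=3,fy=3))
E
python3 chk.py t16
```

```text
clock: 19.25
tool_pos: [0.5417, -0.0596, 0.2148]
eef_rot: [-1.569, 0.0, 0.256]
force: [1.5, 0.4, -1.6]
opening: 0.125
clock: 19.55
tool_pos: [0.542, -0.0567, 0.2155]
eef_rot: [-1.568, -0.001, 0.257]
force: [-0.2, 1.1, -1.7]
opening: 0.124
board top z 0.20363942519334965 exp 0.20346187411797156 597
x at y=0 -0.03694997336298862 ang err deg (ccw) 0.009743721508096081 y ends -0.18748114588983253 0.18611595349628582 mid -0.0006825961967733551
grip None
tcp rack [-0.03466968 -0.0012128   0.21586187] z 0.21586187411797159 f [-0.1542244  -0.14617418 -1.05037125] [-1.56889827e+00 -1.15262226e-03  2.58216037e-01]
```

View pics/t16c.png

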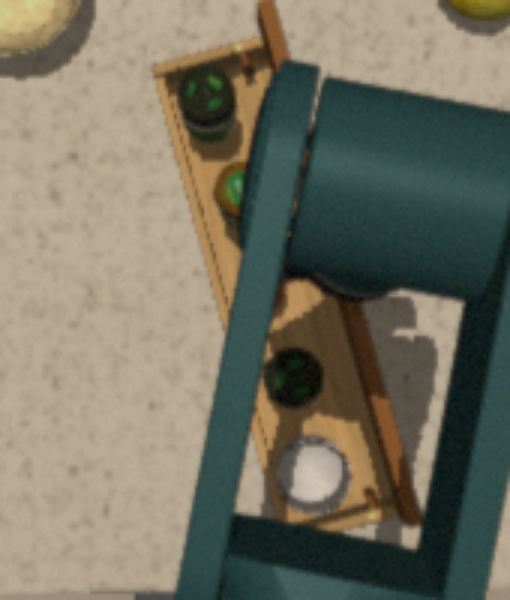

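```bash
python3 - <<'E'
from plan import *
import glob
f=robot.grab_frame('top') if False else None
E
python3 -m inch '[0,-15,0,0,0,0,1,0,-15,0,0,0,0,1]' >/dev/null; python3 - <<'E'
from plan import *
f=grab('wrist','w16')
W=cloud(f);L=(W-RO)@np.stack([rx,ry,[0,0,1]],1)
k=(L[...,2]>.03)&(L[...,2]<.065)&(abs(L[...,1])>.15)&(abs(L[...,1])<.205)&(abs(L[...,0])<.06)
print(k.sum(),(L[k]*1000).round()[:5])
E
python3 - <<'E'
from plan import *
# top0 was overwritten; reconstruct from saved depth? use t16 pickled frame
f=pickle.load(open('last_top.pkl','rb'));W=cloud(f);L=(W-RO)@np.stack([rx,ry,[0,0,1]],1)
k=(L[...,2]>.042)&(L[...,2]<.066)&(abs(L[...,1])>.176)&(abs(L[...,1])<.189)&(L[...,0]<.0)&(L[...,0]>-.06)
for p in sorted((L[k]*1000).round(1).tolist(),key=lambda q:(q[1]>0,q[0])): print(p)
E
```

```text
748 [[ -4. 167.  59.]
 [ -2. 168.  54.]
 [ -1. 170.  49.]
 [  0. 171.  46.]
 [  2. 173.  40.]]
[-28.4, -183.6, 45.3]
[-27.8, -181.6, 43.1]
[-26.4, -185.6, 49.7]
[-25.7, -183.2, 49.7]
[-24.8, -180.1, 52.5]
[-24.5, -178.8, 47.6]
[-24.4, -187.8, 53.4]
[-23.5, -184.5, 57.2]
[-22.8, -181.9, 58.1]
[-22.1, -179.3, 59.2]
[-21.9, -187.7, 56.6]
[-21.9, -178.9, 50.4]
[-21.2, -185.2, 57.2]
[-20.5, -182.6, 57.8]
[-19.9, -180.6, 56.1]
[-19.5, -188.4, 56.3]
[-18.9, -186.3, 55.1]
[-18.3, -184.0, 54.6]
[-28.8, 187.6, 42.2]
[-28.3, 179.9, 44.7]
[-27.5, 181.7, 47.6]
[-26.8, 184.0, 47.2]
[-26.0, 179.3, 44.3]
[-25.9, 185.6, 51.8]
[-25.2, 187.6, 53.0]
[-24.8, 180.3, 52.9]
[-24.2, 182.5, 53.1]
[-23.9, 178.9, 42.5]
[-23.5, 184.8, 52.9]
[-22.6, 186.4, 57.3]
[-22.5, 179.5, 54.3]
[-22.0, 188.6, 57.2]
[-21.6, 181.3, 57.5]
[-21.1, 183.8, 55.7]
[-20.5, 186.2, 54.3]
[-20.3, 179.0, 53.6]
[-20.0, 188.5, 53.4]
[-19.4, 180.8, 56.6]
[-19.0, 183.6, 52.7]
[-18.2, 185.4, 55.3]
```

View pics/w16.png

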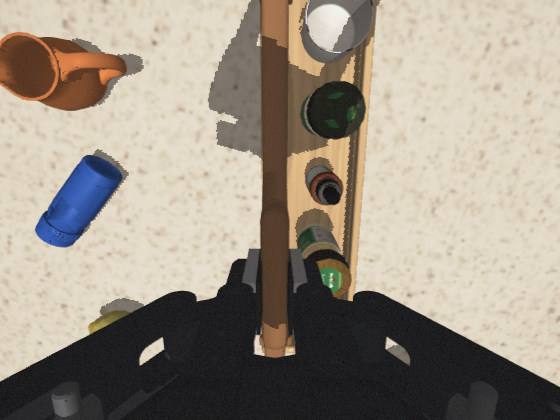

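```bash
python3 -m inch '[0,30,0,0,0,0,1,0,65,0,0,0,0,1,0,92,0,0,0,0,1,0,100,0,0,0,0,1,0,100,0,0,0,0,1]'
python3 chk.py t17
```

```text
clock: 20.35
tool_pos: [0.5419, -0.0571, 0.1303]
eef_rot: [-1.569, 0.0, 0.257]
force: [-0.2, -0.9, -0.1]
opening: 0.13
board top z 0.1183706184570682 exp 0.11979636527483344 507
x at y=0 -0.03765596681104358 ang err deg (ccw) -0.09765598915334105 y ends -0.18650645068131647 0.18636471122332277 mid -7.086972899685018e-05
grip None
tcp rack [-0.03580446 -0.00182382  0.13219637] z 0.13219636527483344 f [ 0.02581055 -0.41979666 -0.47167649] [-1.57016832 -0.00270719  0.25710945]
```

View pics/t17c.png

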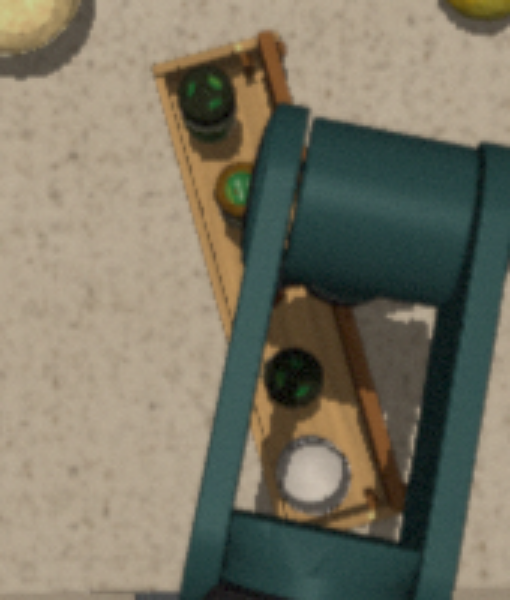

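```bash
python3 -m inch '[0,10,0,0,0,0,1,0,18,0,0,0,0,1,0,26,0,0,0,0,1,0,26,0,0,0,0,1]'
python3 chk.py t18
```

```text
clock: 20.8
tool_pos: [0.5418, -0.0573, 0.104]
eef_rot: [-1.569, 0.0, 0.257]
force: [-0.4, 0.2, -1.0]
opening: 0.127
board top z 0.09214485113535131 exp 0.09221920325904379 492
x at y=0 -0.03783775286056321 ang err deg (ccw) -0.15176140063075585 y ends -0.18673638936465992 0.1859566272362519 mid -0.00038988106420399793
grip None
tcp rack [-0.03562976 -0.00096663  0.1046192 ] z 0.10461920325904378 f [-0.06021855 -0.13836066 -1.14080521] [-1.56906014e+00 -5.03184867e-04  2.56673869e-01]
```

```bash
python3 -m inch '[0,8,0,0,-0.002,0,1,0,16,0,0,-0.002,0,1,0,24,0,0,-0.002,0,1,0,28,0,0,-0.002,0,1,0,28,0,0,-0.002,0,1]'
python3 chk.py t19
```

```text
clock: 21.35
tool_pos: [0.542, -0.0573, 0.0762]
eef_rot: [-1.569, 0.0, 0.259]
force: [0.1, 0.8, -2.1]
opening: 0.124
board top z 0.06404994188706792 exp 0.06451730981016773 518
x at y=0 -0.037840491161585235 ang err deg (ccw) -0.0055418577864258115 y ends -0.19872004530337706 0.19634864291501006 mid -0.0011857011941834895
grip None
tcp rack [-0.0356945  -0.00126147  0.07691731] z 0.07691730981016773 f [-0.10608843 -0.56068336 -1.13162564] [-1.56939452e+00 -1.13013971e-03  2.58689477e-01]
```

```bash
python3 -m inch '[0,3,0,0,0,0,1,0,6,0,0,0,0,1,0,8,0,0,0,0,1,0,8,0,0,0,0,1]'
python3 -m inch '[0,1,0,0,0,0,1,0,2,0,0,0,0,1,0,2,0,0,0,0,1]'
python3 chk.py t20
```

```text
clock: 21.8
tool_pos: [0.5426, -0.0574, 0.0692]
eef_rot: [-1.57, -0.002, 0.259]
force: [-0.1, 0.3, -0.7]
opening: 0.123
clock: 22.1
tool_pos: [0.543, -0.0575, 0.0684]
eef_rot: [-1.57, -0.003, 0.259]
force: [-1.6, -0.7, 3.1]
opening: 0.122
board top z 0.05618982445159604 exp 0.05602766162585698 598
x at y=0 -0.038206351520143664 ang err deg (ccw) -0.015880607573252846 y ends -0.1993658852473462 0.19548441282841053 mid -0.0019407362094678304
grip None
tcp rack [-0.03595529 -0.00180219  0.06842766] z 0.06842766162585698 f [-2.93815318  1.21912001  4.41253907] [-1.57032341 -0.00295212  0.25871048]
```

```bash
python3 -m inch '[0,1.5,0,0,0,0,1,0,2.5,0,0,0,0,1,0,2.5,0,0,0,0,1]'
python3 chk.py t21
python3 - <<'E'
from plan import *
f=pickle.load(open('last_top.pkl','rb'));W=cloud(f);L=(W-RO)@np.stack([rx,ry,[0,0,1]],1)
k=(abs(L[...,0]+.0378)<.005)
for a,b in ((-.17,-.12),(-.12,-.06),(.04,.1),(.1,.17)):
    m=k&(L[...,1]>a)&(L[...,1]<b)&(L[...,2]<.08);print(a,b,m.sum(),np.median(L[m][:,2]))
E
```

```text
clock: 22.45
tool_pos: [0.543, -0.0576, 0.0684]
eef_rot: [-1.571, -0.003, 0.259]
force: [-8.2, 0.5, 14.4]
opening: 0.128
board top z 0.0562324287366473 exp 0.05599203758747504 602
x at y=0 -0.03819809526235915 ang err deg (ccw) 0.006701072079808077 y ends -0.19940224914904214 0.1959415019604486 mid -0.0017303735942967788
grip None
tcp rack [-0.03606211 -0.0018149   0.06839204] z 0.06839203758747504 f [-7.57099126  1.57717698 14.47282564] [-1.57082095 -0.00342079  0.25873181]
-0.17 -0.12 83 0.0570272441348576
-0.12 -0.06 4 0.05815261226280122
0.04 0.1 125 0.05593230111012215
0.1 0.17 155 0.055654430396997134
```

```bash
python3 -m inch '[0,0,0,0,0,0,0.76,0,0,0,0,0,0,0.76,0,0,0,0,0,0,0.76]'
python3 -m inch '[0,-15,0,0,0,0,0.76,0,-50,0,0,0,0,0.76,0,-95,0,0,0,0,0.76,0,-140,0,0,0,0,0.76,0,-160,0,0,0,0,0.76]'
python3 -m inch '[-150,-30,-50,0,0,0,0.76,-150,-30,-100,0,0,0,0.76,-200,-30,-150,0,0,0,0.76,-200,-30,-200,0,0,0,0.76,-200,-30,-200,0,0,0,0.76]'
python3 chk.py t22
python3 - <<'E'
from plan import *
f=pickle.load(open('last_top.pkl','rb'));W=cloud(f);L=(W-RO)@np.stack([rx,ry,[0,0,1]],1)
k=(abs(L[...,0]+.0378)<.005)
for a,b in ((-.17,-.12),(-.12,-.06),(-.03,.03),(.04,.1),(.1,.17)):
    m=k&(L[...,1]>a)&(L[...,1]<b)&(L[...,2]<.11);print(a,b,m.sum(),np.median(L[m][:,2]))
for yy in (-.154,-.073,.073):
    k=(L[...,2]>.105)&(L[...,2]<.12)&(abs(L[...,1]-yy)<.03)&(abs(L[...,0]-.01)<.035);P=L[k];print(len(P),P.mean(0))
f=grab('scene','s22')
cv2.imwrite('pics/s22c.png',cv2.resize(f['pixels'][120:300,170:430,::-1],None,fx=3,fy=3,interpolation=cv2.INTER_CUBIC))
E
```

```text
clock: 22.8
tool_pos: [0.5427, -0.0574, 0.0645]
eef_rot: [-1.57, -0.002, 0.259]
force: [0.1, 0.9, -0.4]
opening: 0.237
clock: 23.3
tool_pos: [0.5444, -0.058, 0.2318]
eef_rot: [-1.574, -0.011, 0.259]
force: [1.6, -0.2, 0.4]
opening: 0.237
clock: 23.8
tool_pos: [0.4129, -0.2625, 0.2536]
eef_rot: [-1.572, -0.004, 0.259]
force: [0.7, -0.4, 1.0]
opening: 0.237
board top z nan exp 0.2410250325052971 0
-0.17 -0.12 94 0.05653517096338595
-0.12 -0.06 118 0.05627678788088869
-0.03 0.03 153 0.08986522014349418
0.04 0.1 141 0.0551996782582036
0.1 0.17 162 0.055584469661039415
291 [ 0.01807379 -0.15254786  0.11316369]
287 [ 0.01074708 -0.07330344  0.11383101]
308 [0.01184321 0.07321849 0.11316283]
  return _methods._mean(a, axis=axis, dtype=dtype,
  ret = ret.dtype.type(ret / rcount)
meas.py:3: RuntimeWarning: Mean of empty slice.
  m=P.mean(0);u,s,vt=np.linalg.svd(P-m);d=vt[0];
  ret = um.true_divide(
meas.py:5: RuntimeWarning: Mean of empty slice.
  m=P[k].mean(0);u,s,vt=np.linalg.svd(P[k]-m); return m,vt[0]
chk.py:12: RuntimeWarning: invalid value encountered in scalar divide
  print('x at y=0',m[0]-d[0]/d[1]*m[1],'ang err deg (ccw)',ang,'y ends',m[1]+t.min(),m[1]+t.max(),'mid',m[1]+(t.min()+t.max())/2)
Traceback (most recent call last):
  File "chk.py", line 12, in <module>
    print('x at y=0',m[0]-d[0]/d[1]*m[1],'ang err deg (ccw)',ang,'y ends',m[1]+t.min(),m[1]+t.max(),'mid',m[1]+(t.min()+t.max())/2)
                                                                               ~~~~~^^
ValueError: zero-size array to reduction operation minimum which has no identity
```

View pics/s22c.png

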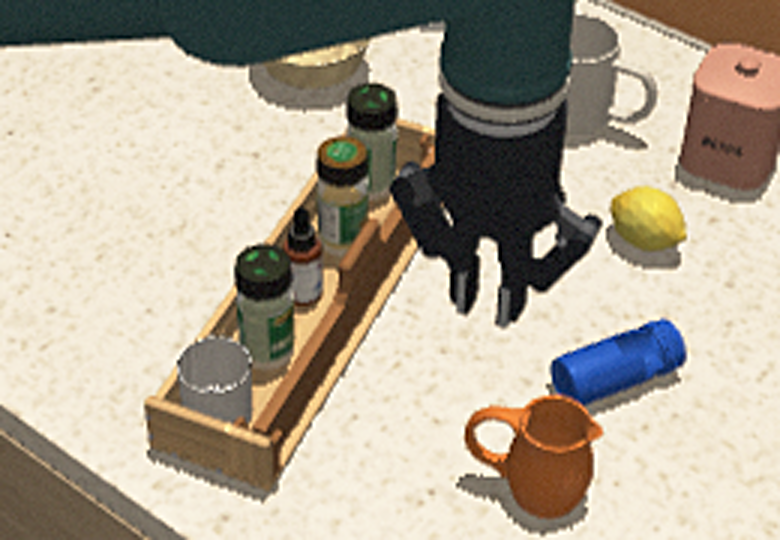

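View pics/t22.png

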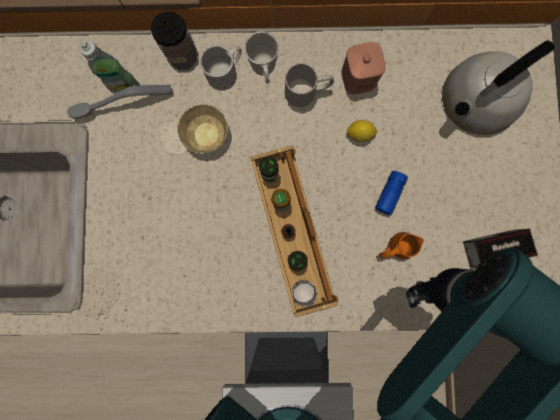

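```bash
python3 -m inch '[0,0,0,0,0,0,0.76,0,0,0,0,0,0,0.76]'; python3 -c "
from workcell import robot
print(robot.sign_off())"
```

```text
clock: 24.1
tool_pos: [0.4141, -0.2603, 0.2522]
eef_rot: [-1.57, -0.003, 0.26]
force: [0.7, 0.5, 0.6]
opening: 0.241
the job is handed in; nothing more can be done
None
```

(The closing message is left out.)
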